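# Pack washed caddies in the oak shelf box and prop its lid to air

### The arm

A 6-joint arm with a two-finger parallel gripper is mounted at the origin on the work surface. World frame = base frame: x ahead of the robot, y to its left, z up, the work surface at z = 0. Lengths are in mm, angles in rad, forces in N, time in s.
With the tool pointing down it reaches from about 300 to 775 mm from the base axis. Payload 14.6 kg.
Tool frame: the origin (TCP) lies at the very end of the fingers, on their centre line; the grasp point (between the pads) lies 19 mm behind it; z points along the fingers, y is the line along which they close (so a half turn about z gives the same grasp; the last joint's range is limited). The gripper opens to 94 mm and grips with 3 to 60 N. Pads are 16 mm wide; open, the fingers measure 119 mm over their backs; the gripper's body (75 mm by 177 mm) begins 78 mm behind the grasp point.
Start: joints at [1.189, 0.3, 1.521, -0, 1.321, -0.067], TCP at [170.292, 522.963, 205.446] pointing down, gripper open.
Joint ranges: [-3.03, 3.03], [-0.79, 2.21], [0.23, 2.52], [-1.04, 4.18], [0, 3.07], [-2.55, 2.55]. Speed limits (rad/s): [2.22, 2.22, 2.57, 3.14, 3.14, 3.14].

### API

Orientations are given as [roll, pitch, yaw] about the fixed x, y, z axes, in that order (R = Rz(yaw) Ry(pitch) Rx(roll)).
In Python, from cell import manip, camera, get_calibration gives the robot as it stands.
- The arm moves only by the tool arm_command, never from a script. Its argument "targets" is a list of rows, each an object of numbers: "hand": the opening, from -1 (shut) to 1 (fully open), so that 0 is half open; "x", "y", "z": the shift along the tool's x, y, z in m; "yaw": the turn about the tool's z in rad. In form: [{"hand": .., "x": .., "y": .., "z": .., "yaw": ..}, ...]. A call has 1 to 10 rows; each row shifts and turns the commanded pose from where the row before left it, along the tool's axes as they then stand; what a row does not reach is not made up. A row lasts 1/10 s, in which the tool goes at most 50 mm and 8.59 degrees, less where a joint would pass 70% of its speed; a pose out of reach is approached as far as the arm can. A call is refused whole if a number of a shift passes 0.05 or a number of a turn 0.15, either way. A call with a gripper value outside its range is refused whole. The fingers move at their own pace and stop on an object; "newtons" is the grip in N (left out, the last holds). Time passes only in rows, so rows that do not move let the fingers close. It gives the time, the measured TCP pose, the force, the opening and the grip force at its end, in the units of the state.
- manip.read_state(): the state, without advancing time (a new reading comes with each control period).
- camera(name): name is "side" or "top" or "wrist"; returns the picture (384x512x3 uint8, red, green, blue); there is no depth.
- get_calibration(name): a dict with "K" (3x3 intrinsics, pixels), "dist_coeffs" ([k1, k2, p1, p2, k3] as OpenCV has them; the pictures are not rectified), "cam_to_world" (4x4, takes a point from camera to world coordinates). Camera axes: x right, y up, looking along -z (the intrinsics and any distortion apply to the point x, -y, -z); pixel columns grow to the right and rows downward; lengths in mm; the calibration is good to about 2 mm. A picture is of the moment at which its call begins: read the wrist's pose just before it. get_calibration takes no time and is no camera call; for the wrist camera it gives the pose at the moment of the call.
- manip.sign_off(): hands the job in; it is judged then, once.
The state is a dict: "clock": time; "joints": joint angles; "qd": joint speeds; "effort": joint torques, N m; "eef_pos": TCP position; "eef_rot": TCP orientation; "wrist_force": force on the tool from outside, world axes, zero at the start; "moment": the same for the moment, N m; "finger_gap": finger opening in mm; "finger_force": force on a finger pad.
Only numpy, scipy, OpenCV 4.12 (cv2) and the standard library are available. Lean on these libraries where they do the work, as an engineer would, in place of code of your own. Each camera call takes 0.05 s, during which the arm holds its last target. There are 200 camera calls.

### The job

Put away the washed caddies: swing the oak shelf box's glazed flip-down lid up and right back until it leans open by itself, stand every ceramic caddy from the drying rack upright in the box like books in a row against its left-hand end wall (flat sides facing each other), and push the sliding end stop up so that wall, caddies and stop are snug without gaps. Then flip up the steel stay on the box's right-hand end and lower the lid so that it rests propped on the stay and the caddies can air. Leave the mate cup, bombilla, canister and sugar bowl where they are.

Things in the scene. Friction and masses are not known exactly. Their poses are not given: they have to be found in the camera images.
- shelf: oak shelf box, fixed; origin on the worktop (z=0) under its middle; long along its y (+y: the robot's left), front to -x. Outside 116 (x) x 424 mm (y). Inner floor 55 mm above the worktop, rim at z=135 mm. Inside 96 mm (x -48 to 48) x 400 mm (y -200 to 200); front and back walls 10 mm, end walls 12 mm thick. Packing wall: inner face of the left end, y=+200 mm
- lid (a joint): glazed oak lid, rad: 0 shut, flat on the rim; grows as its front edge swings up and back about the back rim; stops at 2.0 and leans there by itself. Below about 1.57 it sinks on a damped hinge (0.1 N m s/rad); on the raised stay it rests at about 0.44. 420 g, 130 mm deep from the hinge axis, 464 mm long, 14 mm thick, overhanging the box 20 mm at each end
- lid_handle (a point): middle of the lid's steel bar handle: 11 mm round bar, 100 mm long along the box's y, 35 mm off the lid's front edge, 165 mm from the hinge axis; it can be pinched across x from above at any lid angle, the bar turning between the pads
- lid_hinge (a point): middle of the lid's hinge axis (along the box's y), box frame (58, 0, 142) mm
- stay (a joint): T-shaped steel stay outside the right-hand (-y) end wall, rad: 0 folded (arm level, pointing to the back, +x), grows as it flips up and forward; 1.57 upright; stops at 1.66, a little past upright, and stays there by itself. Pivot at box frame (-50, -212, 120) mm, axis along y, arm 62 mm; light, slight friction
- stay_bar (a point): grip point on the stay's round cross bar: 10 mm thick, along the box's y, standing out from the end wall (y=-215 to -283 mm in the box frame); this point is at y=-254 mm, 62 mm from the pivot axis. Pinch it across x from above; it turns between the pads. The lid comes to rest on the inner end of the bar
- stay_pivot (a point): centre of the stay's pivot
- stop (a joint): travel of the oak end stop towards +y, m: 0 parked at the right-hand end (face at y=-140 mm in the box frame), at most 0.28; it slides with about 2.5 N of friction and stays where it is left. It may start partly along
- stop_face (a point): middle of the stop's flat face (looks to +y) at inner floor level. Upright plate 14 mm thick, 92 mm wide (x), 76 mm high; behind it (-y) a foot 10 mm thick reaches to 58 mm from the face, with low ribs 8 mm thick at x=+-42 mm. Between the ribs the back of the plate is free to be pushed with the fingertips from above
- rack: low drying rack on the worktop in front of and partly under the shelf box, fixed; wire top level, 16 mm above the worktop; two plates stand in prongs at its left-hand end. Origin on the worktop, 220 mm in x (from -110 to 110) x 640 mm in y (from -270 to 370)
- caddy_a: slim open-topped white ceramic caddy, 42 mm thick (its y) x 80 mm wide (its x) x 76 mm high, walls 4 mm, base 10 mm, about 244 g; origin in the middle of its underside, z up when it stands upright. Starts standing on the drying rack; may be absent
- caddy_b: slim open-topped white ceramic caddy, 46 mm thick (its y) x 80 mm wide (its x) x 76 mm high, walls 4 mm, base 10 mm, about 252 g; origin in the middle of its underside, z up when it stands upright. Starts standing on the drying rack; may be absent
- caddy_c: slim open-topped white ceramic caddy, 50 mm thick (its y) x 80 mm wide (its x) x 76 mm high, walls 4 mm, base 10 mm, about 260 g; origin in the middle of its underside, z up when it stands upright. Starts standing on the drying rack; may be absent
- caddy_d: slim open-topped white ceramic caddy, 54 mm thick (its y) x 80 mm wide (its x) x 76 mm high, walls 4 mm, base 10 mm, about 268 g; origin in the middle of its underside, z up when it stands upright. Starts standing on the drying rack; may be absent
- mate_cup: terracotta mate cup, 76 mm across, 85 mm high, to the left; leave alone; origin under its middle
- canister: round tin canister, 94 mm across, 120 mm high, to the right; leave alone; origin under its middle
- sugar_bowl: clear glass sugar bowl with lid, 90 mm across, 94 mm high, to the right; leave alone; origin under its middle
- bombilla: stainless bombilla (drinking straw), about 190 mm long, lying on the worktop to the left; leave alone; origin under its middle
Mind the look-alikes: they are no part of the job. Leave any red look-alike of the caddy_a alone.

How it is judged (in metres and radians):
On the way, in this order (a step that is already met when the one before it is completed fails the run):
1. the lid is swung right back and leans open (value of joint lid above 1.75 rad), for 0.2 s.
2. with the lid still back, every caddy stands in the box and the stop is pushed snug (z of caddy_a in the frame of shelf between 0.05 and 0.062 m and angle between each of caddy_a, caddy_b, caddy_c, caddy_d's own z axis and vertical below 0.12 rad and angle between the x axis of each of caddy_a, caddy_b, caddy_c, caddy_d and the x axis of shelf, either way round below 0.15 rad and y of each of caddy_a, caddy_b, caddy_c, caddy_d in the frame of shelf below 0.2 m and (distance between caddy_a and caddy_b below 0.05 m or distance between caddy_a and caddy_c below 0.052 m or distance between caddy_a and caddy_d below 0.054 m) and z of caddy_b in the frame of shelf between 0.05 and 0.062 m and (distance between caddy_b and caddy_a below 0.05 m or distance between caddy_b and caddy_c below 0.054 m or distance between caddy_b and caddy_d below 0.056 m) and z of caddy_c in the frame of shelf between 0.05 and 0.062 m and (distance between caddy_c and caddy_a below 0.052 m or distance between caddy_c and caddy_b below 0.054 m or distance between caddy_c and caddy_d below 0.058 m) and z of caddy_d in the frame of shelf between 0.05 and 0.062 m and (distance between caddy_d and caddy_a below 0.054 m or distance between caddy_d and caddy_b below 0.056 m or distance between caddy_d and caddy_c below 0.058 m) and distance between caddy_a and caddy_b below 0.16 m and distance between caddy_a and caddy_c below 0.158 m and distance between caddy_a and caddy_d below 0.156 m and distance between caddy_b and caddy_c below 0.156 m and distance between caddy_b and caddy_d below 0.154 m and distance between caddy_c and caddy_d below 0.152 m and (y of caddy_a in the frame of shelf above 0.174 m or y of caddy_b in the frame of shelf above 0.172 m or y of caddy_c in the frame of shelf above 0.17 m or y of caddy_d in the frame of shelf above 0.168 m) and (y of caddy_a in the frame of stop_face below 0.026 m or y of caddy_b in the frame of stop_face below 0.028 m or y of caddy_c in the frame of stop_face below 0.03 m or y of caddy_d in the frame of stop_face below 0.032 m) and value of joint lid above 1.5 rad), for 0.2 s.
At the end, for the whole second after the job is handed in: every caddy stands upright (within 7 degrees) on the box floor, square to the box (within 9 degrees), in one row from the left end wall to the stop with no gap over about 5 mm; the stay is up (over 1.5 rad) and the lid rests on it (lid at 0.36 to 0.54 rad); all at rest (z of caddy_a in the frame of shelf between 0.05 and 0.062 m and angle between each of caddy_a, caddy_b, caddy_c, caddy_d's own z axis and vertical below 0.12 rad and angle between the x axis of each of caddy_a, caddy_b, caddy_c, caddy_d and the x axis of shelf, either way round below 0.15 rad and y of each of caddy_a, caddy_b, caddy_c, caddy_d in the frame of shelf below 0.2 m and (distance between caddy_a and caddy_b below 0.05 m or distance between caddy_a and caddy_c below 0.052 m or distance between caddy_a and caddy_d below 0.054 m) and z of caddy_b in the frame of shelf between 0.05 and 0.062 m and (distance between caddy_b and caddy_a below 0.05 m or distance between caddy_b and caddy_c below 0.054 m or distance between caddy_b and caddy_d below 0.056 m) and z of caddy_c in the frame of shelf between 0.05 and 0.062 m and (distance between caddy_c and caddy_a below 0.052 m or distance between caddy_c and caddy_b below 0.054 m or distance between caddy_c and caddy_d below 0.058 m) and z of caddy_d in the frame of shelf between 0.05 and 0.062 m and (distance between caddy_d and caddy_a below 0.054 m or distance between caddy_d and caddy_b below 0.056 m or distance between caddy_d and caddy_c below 0.058 m) and distance between caddy_a and caddy_b below 0.16 m and distance between caddy_a and caddy_c below 0.158 m and distance between caddy_a and caddy_d below 0.156 m and distance between caddy_b and caddy_c below 0.156 m and distance between caddy_b and caddy_d below 0.154 m and distance between caddy_c and caddy_d below 0.152 m and (y of caddy_a in the frame of shelf above 0.174 m or y of caddy_b in the frame of shelf above 0.172 m or y of caddy_c in the frame of shelf above 0.17 m or y of caddy_d in the frame of shelf above 0.168 m) and (y of caddy_a in the frame of stop_face below 0.026 m or y of caddy_b in the frame of stop_face below 0.028 m or y of caddy_c in the frame of stop_face below 0.03 m or y of caddy_d in the frame of stop_face below 0.032 m) and linear speed of each of caddy_a, caddy_b, caddy_c, caddy_d below 0.02 m/s and value of joint stay above 1.5 rad and value of joint lid between 0.36 and 0.54 rad and velocity of joint lid between -0.05 and 0.05 rad/s); the robot touches nothing.
It fails at once if the mate cup is disturbed (moved over 30 mm) (distance of mate_cup from where it was at the start of the episode above 0.03 m).
It fails at once if the canister is disturbed (moved over 30 mm) (distance of canister from where it was at the start of the episode above 0.03 m).
It fails at once if the sugar bowl is disturbed (moved over 30 mm) (distance of sugar_bowl from where it was at the start of the episode above 0.03 m).
It fails at once if the bombilla is disturbed (moved over 30 mm) (distance of bombilla from where it was at the start of the episode above 0.03 m).
Of caddy_a, caddy_b, caddy_c, caddy_d only 3 to 4 are there at a start; the rules pass over those that are not, and their reading is None.
At some moment in a run one of caddy_a, caddy_b, caddy_c, caddy_d may be knocked a few centimetres aside while the robot is not near it.
It also fails if it takes over 200 s, if anything falls off the work surface, if the arm or the gripper's body presses on something with over 40 N, if the wrist force passes 120 N, or if a joint passes its speed limit or range.

## Working session

There is one attempt and no reset: what is moved stays moved. The work goes in short steps, Python scripts to look and compute and a tool call to move; the robot and the scene stay as the last step left them, time stands still between calls to the robot, and variables do not carry over. Pictures are saved under pics/ and viewed, at most 14 in all, crops included, and the job is handed in when it is done.

Besides the shell and the picture viewer there is one more tool, called after "Call:" by a JSON object that holds its "op" and its "data", one argument or row to a line. arm_command: Moves the arm, as the interface text tells. Its arguments: {"type":"object","properties":{"targets":{"type":"array"},"newtons":{"type":"number"}},"required":["targets"]}

```bash
mkdir -p pics; ls
python3 - <<'E'
from cell import manip,camera,get_calibration
import cv2,numpy as np
s=manip.read_state();print(s)
for n in("top","side"):
    im=camera(n);cv2.imwrite(f"pics/{n}0.png",im[...,::-1]);c=get_calibration(n);print(n,c)
E
```

```text
pics
{'clock': 0.0, 'joints': array([ 1.18939448e+00,  3.00433123e-01,  1.52160005e+00, -5.20866210e-06,
        1.32068819e+00, -6.66027844e-02]), 'qd': array([ 0.0002906 , -0.00130351,  0.00151228,  0.00039329, -0.00016365,
       -0.00063555]), 'effort': array([ 1.73451699e-03, -5.31806266e+01, -3.52745068e+01,  7.08763953e-02,
        2.43299321e-02, -1.34949869e-04]), 'eef_pos': array([170.19975903, 522.72166256, 204.89913639]), 'eef_rot': array([-3.14046611e+00, -7.00856749e-05,  2.82679484e+00]), 'wrist_force': array([-0.07313436, -0.53354245,  0.32069117]), 'moment': array([-0.01380004, -0.01805022,  0.02013236]), 'finger_force': 0.0, 'finger_gap': 93.94026985340705}
top {'K': array([[421.94710298,   0.        , 255.35031975],
       [  0.        , 421.94710298, 196.80639233],
       [  0.        ,   0.        ,   1.        ]]), 'dist_coeffs': array([-0.13049392,  0.        ,  0.        ,  0.        ,  0.        ]), 'cam_to_world': array([[ 2.61940633e-02,  9.88497121e-01, -1.48954066e-01,
         3.30869296e+02],
       [-9.99618595e-01,  2.72046593e-02,  4.75082441e-03,
         4.07542849e+01],
       [ 8.74842087e-03,  1.48772811e-01,  9.88832704e-01,
         1.61155967e+03],
       [ 0.00000000e+00,  0.00000000e+00,  0.00000000e+00,
         1.00000000e+00]])}
side {'K': array([[477.59803844,   0.        , 248.15992454],
       [  0.        , 477.59803844, 191.36115904],
       [  0.        ,   0.        ,   1.        ]]), 'dist_coeffs': array([-0.15321292,  0.        ,  0.        ,  0.        ,  0.        ]), 'cam_to_world': array([[-9.98923868e-01,  1.52115022e-02, -4.38145725e-02,
         5.04293647e+02],
       [-4.18188975e-02, -7.03933506e-01,  7.09033708e-01,
         1.01757421e+03],
       [-2.00570778e-02,  7.10102971e-01,  7.03812108e-01,
         1.10061621e+03],
       [ 0.00000000e+00,  0.00000000e+00,  0.00000000e+00,
         1.00000000e+00]])}
```

View pics/top0.png

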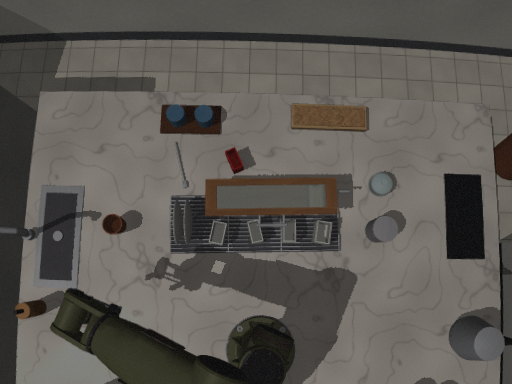

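View pics/side0.png

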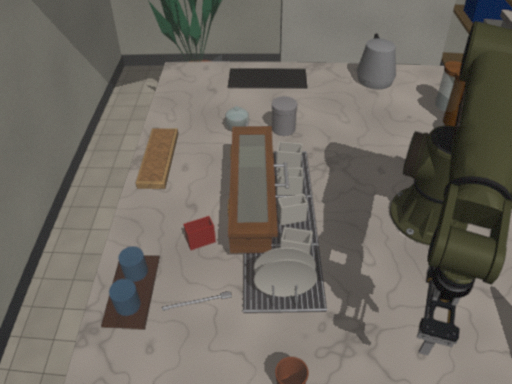

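```bash
cat > h.py <<'E'
from cell import manip,camera,get_calibration
import cv2,numpy as np
def ray(n,px,c=None):
    c=c or get_calibration(n)
    u=cv2.undistortPoints(np.array(px,float).reshape(-1,1,2),c["K"],c["dist_coeffs"]).reshape(-1,2)
    T=c["cam_to_world"];d=np.c_[u[:,0],-u[:,1],-np.ones(len(u))]@T[:3,:3].T
    return T[:3,3],d
def plane(n,px,z,c=None):
    o,d=ray(n,px,c);return (o+d*((z-o[2])/d[:,2])[:,None])[:,:2]
def proj(n,P,c=None):
    c=c or get_calibration(n);T=c["cam_to_world"]
    q=(np.array(P,float).reshape(-1,3)-T[:3,3])@T[:3,:3]
    return cv2.projectPoints(q*[1,-1,-1],np.zeros(3),np.zeros(3),c["K"],c["dist_coeffs"])[0].reshape(-1,2)
def shot(n,f):
    c=get_calibration(n);im=camera(n);cv2.imwrite(f"pics/{f}.png",im[...,::-1]);return im,c
E
python3 - <<'E'
from h import *
im=cv2.imread("pics/top0.png")
cv2.imwrite("pics/top0z.png",cv2.resize(im[165:260,165:365],None,fx=4,fy=4,interpolation=cv2.INTER_CUBIC))
hsv=cv2.cvtColor(im,cv2.COLOR_BGR2HSV)
m=cv2.inRange(hsv,(5,90,50),(20,255,255));m[:,:195]=0;m[:,345:]=0;m[:170]=0;m[225:]=0
ct=max(cv2.findContours(m,0,2)[0],key=cv2.contourArea)
r=cv2.minAreaRect(ct);b=cv2.boxPoints(r);print(r,plane("top",b,149))
p=plane("top",[r[0]],149);print(p)
E
```

```text
((270.8211975097656, 195.8756866455078), (37.03500747680664, 132.09068298339844), 89.27477264404297) [[ 612.70877043  214.87945977]
 [ 632.03845913 -253.25224886]
 [ 499.66801407 -254.53637326]
 [ 481.43628529  207.44171765]]
[[555.97785605 -20.44382699]]
```

View pics/top0z.png

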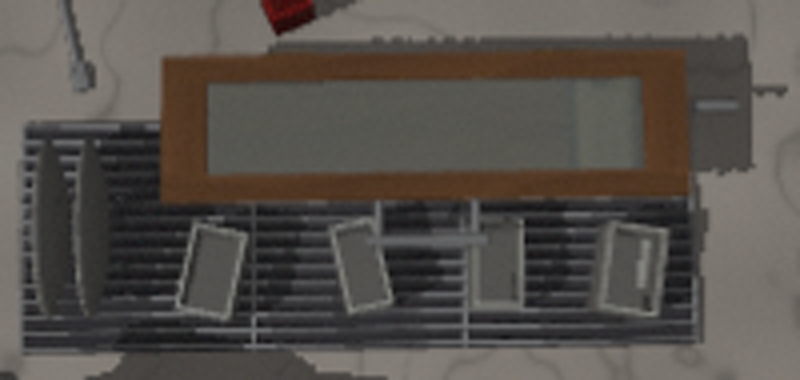

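```bash
cat >> h.py <<'E'
YB=0.040;O=np.array([563.,-20.1])
def b2w(p): 
    c,s=np.cos(YB),np.sin(YB);return O+np.array([c*p[0]-s*p[1],s*p[0]+c*p[1]])
def rows(x,y,z,yaw,n,start=None):
    """rows from present (or start) pose to a target"""
    s=manip.read_state();p=np.array(s["eef_pos"]) if start is None else np.array(start[:3]);w=s["eef_rot"][2] if start is None else start[3]
    d=(yaw-w+np.pi)%(2*np.pi)-np.pi
    step=(np.array([x,y,z])-p)/n/1000
    out=[]
    for i in range(n):
        tx=np.array([np.cos(w),np.sin(w),0]);ty=np.array([np.sin(w),-np.cos(w),0])
        out.append([round(float(v),3) for v in(step@tx,step@ty,-step[2],-d/n)]);w+=d/n
    for o in out:print('{"x":%g,"y":%g,"z":%g,"yaw":%g}'%tuple(o),end=",")
    print()
E
python3 - <<'E'
from h import *
z=lambda P:[(165+a/4,165+b/4) for a,b in P]
print(plane("top",z([(374,240),(487,240),(430,240)]),142),b2w((-107,0)))
for P in([(200,222),(246,234),(228,320),(178,305)],[(330,225),(372,218),(394,303),(347,314)],[(474,218),(523,218),(523,307),(474,307)],[(610,222),(667,230),(657,315),(600,309)]):
    q=plane("top",z(P),92);print(q.mean(0),q.tolist())
rows(456,-24,205,1.611,13)
E
```

```text
[[453.09017393  20.10120244]
 [455.67677635 -78.58527758]
 [454.38544906 -28.76422271]] [456.08558859 -24.37885876]
[426.06469679 163.57771238] [[469.1903757070976, 176.96987220068036], [459.50270791033165, 135.0020631405862], [381.7275725004879, 148.4582034209737], [393.83813105087586, 193.8807107527437]]
[434.48780445  30.77657432] [[469.74539266797757, 59.45799395271181], [477.11709202348703, 21.707322839130004], [401.02659430338076, 0.012425998571522712], [390.06213881032016, 41.92855448126487]]
[439.97150426 -93.39480898] [[479.5642239850356, -70.54113318895931], [480.7149071088296, -114.9794389225644], [400.3399735610995, -116.09955156562133], [399.2669123939208, -71.95911225929693]]
[ 437.05149517 -215.97677408] [[479.07777967296556, -194.21930648941094], [473.06755071583564, -246.40646134642014], [395.9002366547786, -237.54839337777958], [400.16041365571584, -185.73293511381684]]
{"x":-0.034,"y":-0.033,"z":-0,"yaw":0.094},{"x":-0.037,"y":-0.03,"z":-0,"yaw":0.094},{"x":-0.04,"y":-0.026,"z":-0,"yaw":0.094},{"x":-0.042,"y":-0.022,"z":-0,"yaw":0.094},{"x":-0.044,"y":-0.018,"z":-0,"yaw":0.094},{"x":-0.045,"y":-0.014,"z":-0,"yaw":0.094},{"x":-0.046,"y":-0.01,"z":-0,"yaw":0.094},{"x":-0.047,"y":-0.006,"z":-0,"yaw":0.094},{"x":-0.047,"y":-0.001,"z":-0,"yaw":0.094},{"x":-0.047,"y":0.003,"z":-0,"yaw":0.094},{"x":-0.047,"y":0.008,"z":-0,"yaw":0.094},{"x":-0.046,"y":0.012,"z":-0,"yaw":0.094},{"x":-0.045,"y":0.016,"z":-0,"yaw":0.094},
```

Call:
{"op": "arm_command", "data": {
  "targets": [
    {"hand":-0.4,"x":-0.034,"y":-0.033,"z":0,"yaw":0.094},
    {"hand":-0.4,"x":-0.037,"y":-0.03,"z":0,"yaw":0.094},
    {"hand":-0.4,"x":-0.04,"y":-0.026,"z":0,"yaw":0.094},
    {"hand":-0.4,"x":-0.042,"y":-0.022,"z":0,"yaw":0.094},
    {"hand":-0.4,"x":-0.044,"y":-0.018,"z":0,"yaw":0.094},
    {"hand":-0.4,"x":-0.045,"y":-0.014,"z":0,"yaw":0.094},
    {"hand":-0.4,"x":-0.046,"y":-0.01,"z":0,"yaw":0.094},
    {"hand":-0.4,"x":-0.047,"y":-0.006,"z":0,"yaw":0.094},
    {"hand":-0.4,"x":-0.047,"y":-0.001,"z":0,"yaw":0.094},
    {"hand":-0.4,"x":-0.047,"y":0.003,"z":0,"yaw":0.094}
  ]
}}

```text
clock: 1.1
eef_pos: [390.6, 101.9, 205.5]
eef_rot: [3.141, 0.0, 1.883]
wrist_force: [0.5, 1.0, 0.9]
finger_gap: 28.2
finger_force: 0.0
```

Call:
{"op": "arm_command", "data": {
  "targets": [
    {"x":-0.047,"y":0.008,"z":0,"yaw":0.094},
    {"x":-0.046,"y":0.012,"z":0,"yaw":0.094},
    {"x":-0.045,"y":0.016,"z":0,"yaw":0.094},
    {"hand":-0.4},
    {"hand":-0.4}
  ]
}}

```text
schema error: expected keys hand, x, y, z, yaw
```

Run:
```python
from h import *
s=manip.read_state();print(s["eef_pos"],s["eef_rot"],s["finger_gap"],s["clock"])
shot("wrist","w1");c=get_calibration("wrist");print(c["cam_to_world"])
print(proj("wrist",[[455,-28,142],[*b2w((-107,0)),142]]))
rows(455,-27,125,1.611,3)
```

```text
[390.57709656 101.87714797 205.51061652] [3.14134668e+00 2.63950339e-05 1.88292252e+00] 28.158627125060654 1.1
[[ 9.54769272e-01 -2.89601455e-01 -6.74287338e-02  3.74041528e+02]
 [ 2.97346790e-01  9.29342047e-01  2.18879525e-01  1.59625808e+02]
 [-7.23471591e-04 -2.29029163e-01  9.73419293e-01  3.84784263e+02]
 [ 0.00000000e+00  0.00000000e+00  0.00000000e+00  1.00000000e+00]]
[[280.16728141 341.0626234 ]
 [282.5037916  338.24837727]]
{"x":-0.046,"y":0.007,"z":0.027,"yaw":0.087},{"x":-0.045,"y":0.011,"z":0.027,"yaw":0.087},{"x":-0.044,"y":0.015,"z":0.027,"yaw":0.087},
```

View pics/w1.png

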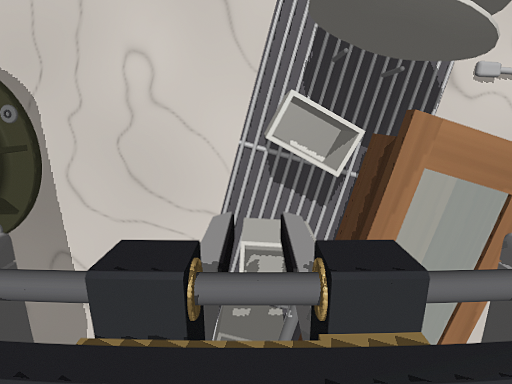

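Call:
{"op": "arm_command", "data": {
  "targets": [
    {"hand":-0.4,"x":-0.046,"y":0.007,"z":0,"yaw":0.091},
    {"hand":-0.4,"x":-0.045,"y":0.011,"z":0,"yaw":0.091},
    {"hand":-0.4,"x":-0.044,"y":0.015,"z":0,"yaw":0.09},
    {"hand":-0.4,"x":0,"y":0,"z":0.02,"yaw":0},
    {"hand":-0.4,"x":0,"y":0,"z":0,"yaw":0}
  ]
}}

```text
clock: 1.65
eef_pos: [451.7, -21.5, 183.3]
eef_rot: [-3.137, -0.001, 1.613]
wrist_force: [0.1, 0.1, -0.1]
finger_gap: 28.3
finger_force: 0.0
```

Run:
```python
from h import *
s=manip.read_state();print(s["eef_pos"],s["eef_rot"],s["finger_gap"],s["clock"])
im,c=shot("wrist","w2")
t=s["eef_pos"]
print(proj("wrist",[[455,-28,142],[456,22,142],[t[0],t[1],142]]))
```

```text
[451.68376973 -21.46718323 183.27646971] [-3.13740467e+00 -7.30726985e-04  1.61295058e+00] 28.27531502620061 1.65
[[259.97887991 215.41905199]
 [264.51635644 149.46823038]
 [255.97974155 206.97645704]]
```

View pics/w2.png

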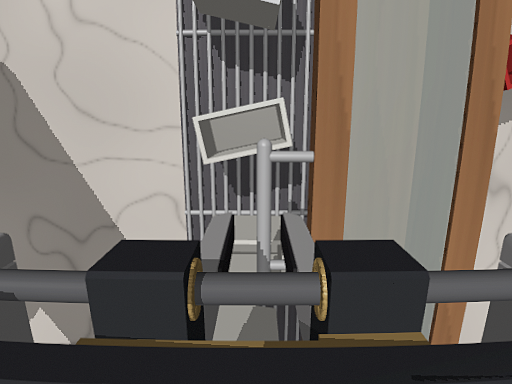

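Call:
{"op": "arm_command", "data": {
  "targets": [
    {"hand":-0.4,"x":0.003,"y":0.004,"z":0.02,"yaw":0},
    {"hand":-0.4,"x":0,"y":0,"z":0.02,"yaw":0},
    {"hand":-0.4,"x":0,"y":0,"z":0.02,"yaw":0},
    {"hand":-0.4,"x":0,"y":0,"z":0,"yaw":0},
    {"hand":-1,"x":0,"y":0,"z":0,"yaw":0},
    {"hand":-1,"x":0,"y":0,"z":0,"yaw":0},
    {"hand":-1,"x":0,"y":0,"z":0,"yaw":0},
    {"hand":-1,"x":0,"y":0,"z":0,"yaw":0}
  ],
  "newtons": 20
}}

```text
clock: 2.5
eef_pos: [456.3, -17.4, 126.6]
eef_rot: [-3.142, -0.0, 1.615]
wrist_force: [-6.9, 1.2, 8.4]
finger_gap: 10.3
finger_force: 20.0
```

Run:
```python
import numpy as np
n=20
t=np.linspace(0,1.96,n+1);x=-165*np.cos(t);z=165*np.sin(t)
print([(round(a,3),round(-b,3)) for a,b in zip(np.diff(x)/1000,np.diff(z)/1000)])
```

```text
[(np.float64(0.001), np.float64(-0.016)), (np.float64(0.002), np.float64(-0.016)), (np.float64(0.004), np.float64(-0.016)), (np.float64(0.005), np.float64(-0.015)), (np.float64(0.007), np.float64(-0.015)), (np.float64(0.008), np.float64(-0.014)), (np.float64(0.01), np.float64(-0.013)), (np.float64(0.011), np.float64(-0.012)), (np.float64(0.012), np.float64(-0.011)), (np.float64(0.013), np.float64(-0.01)), (np.float64(0.014), np.float64(-0.008)), (np.float64(0.015), np.float64(-0.007)), (np.float64(0.015), np.float64(-0.005)), (np.float64(0.016), np.float64(-0.004)), (np.float64(0.016), np.float64(-0.002)), (np.float64(0.016), np.float64(-0.001)), (np.float64(0.016), np.float64(0.001)), (np.float64(0.016), np.float64(0.002)), (np.float64(0.016), np.float64(0.004)), (np.float64(0.015), np.float64(0.005))]
```

Call:
{"op": "arm_command", "data": {
  "targets": [
    {"hand":-1,"x":0,"y":0.001,"z":-0.016,"yaw":0},
    {"hand":-1,"x":0,"y":0.002,"z":-0.016,"yaw":0},
    {"hand":-1,"x":0,"y":0.004,"z":-0.016,"yaw":0},
    {"hand":-1,"x":0,"y":0.005,"z":-0.015,"yaw":0},
    {"hand":-1,"x":0,"y":0.007,"z":-0.015,"yaw":0},
    {"hand":-1,"x":0,"y":0.008,"z":-0.014,"yaw":0},
    {"hand":-1,"x":0,"y":0.01,"z":-0.013,"yaw":0},
    {"hand":-1,"x":0,"y":0.011,"z":-0.012,"yaw":0},
    {"hand":-1,"x":0,"y":0.012,"z":-0.011,"yaw":0},
    {"hand":-1,"x":0,"y":0.013,"z":-0.01,"yaw":0}
  ]
}}

```text
clock: 3.5
eef_pos: [528.7, -14.5, 266.8]
eef_rot: [3.142, 0.001, 1.615]
wrist_force: [-9.0, -0.9, 11.4]
finger_gap: 10.5
finger_force: 20.0
```

Call:
{"op": "arm_command", "data": {
  "targets": [
    {"hand":-1,"x":0,"y":0.014,"z":-0.008,"yaw":0},
    {"hand":-1,"x":0,"y":0.015,"z":-0.007,"yaw":0},
    {"hand":-1,"x":0,"y":0.015,"z":-0.005,"yaw":0},
    {"hand":-1,"x":0,"y":0.016,"z":-0.004,"yaw":0},
    {"hand":-1,"x":0,"y":0.016,"z":-0.002,"yaw":0},
    {"hand":-1,"x":0,"y":0.016,"z":-0.001,"yaw":0},
    {"hand":-1,"x":0,"y":0.016,"z":0.001,"yaw":0},
    {"hand":-1,"x":0,"y":0.016,"z":0.002,"yaw":0},
    {"hand":-1,"x":0,"y":0.016,"z":0.004,"yaw":0},
    {"hand":-1,"x":0,"y":0.015,"z":0.005,"yaw":0}
  ]
}}

```text
clock: 4.5
eef_pos: [684.7, -8.0, 279.4]
eef_rot: [3.141, 0.001, 1.614]
wrist_force: [-0.8, -2.9, 0.4]
finger_gap: 10.3
finger_force: 20.0
```

Call:
{"op": "arm_command", "data": {
  "targets": [
    {"hand":-0.5,"x":0,"y":0,"z":0,"yaw":0},
    {"hand":-0.5,"x":0,"y":0,"z":0,"yaw":0},
    {"hand":-0.5,"x":0,"y":0,"z":0,"yaw":0},
    {"hand":-0.5,"x":0,"y":0,"z":-0.03,"yaw":0},
    {"hand":-0.5,"x":0,"y":0,"z":-0.03,"yaw":0},
    {"hand":-0.5,"x":0,"y":0,"z":-0.03,"yaw":0},
    {"hand":-0.5,"x":0,"y":-0.03,"z":0,"yaw":0},
    {"hand":0.6,"x":0,"y":-0.04,"z":0,"yaw":0},
    {"hand":0.6,"x":0,"y":-0.05,"z":0,"yaw":0},
    {"hand":0.6,"x":0,"y":-0.05,"z":0,"yaw":0}
  ]
}}

```text
clock: 5.5
eef_pos: [511.9, -15.0, 368.6]
eef_rot: [3.141, 0.0, 1.615]
wrist_force: [1.0, -0.3, 1.7]
finger_gap: 43.8
finger_force: 0.0
```

Run:
```python
from h import *
s=manip.read_state();print(s["eef_pos"],s["eef_rot"],s["finger_gap"],s["clock"])
rows(370,-20,380,3.18,11)
```

```text
[511.86465243 -14.97267815 368.56400833] [3.14081755e+00 9.61210141e-05 1.61494130e+00] 43.77516023389757 5.5
{"x":0,"y":-0.013,"z":-0.001,"yaw":-0.142},{"x":0.002,"y":-0.013,"z":-0.001,"yaw":-0.142},{"x":0.004,"y":-0.012,"z":-0.001,"yaw":-0.142},{"x":0.005,"y":-0.012,"z":-0.001,"yaw":-0.142},{"x":0.007,"y":-0.011,"z":-0.001,"yaw":-0.142},{"x":0.009,"y":-0.01,"z":-0.001,"yaw":-0.142},{"x":0.01,"y":-0.008,"z":-0.001,"yaw":-0.142},{"x":0.011,"y":-0.007,"z":-0.001,"yaw":-0.142},{"x":0.012,"y":-0.005,"z":-0.001,"yaw":-0.142},{"x":0.012,"y":-0.004,"z":-0.001,"yaw":-0.142},{"x":0.013,"y":-0.002,"z":-0.001,"yaw":-0.142},
```

Call:
{"op": "arm_command", "data": {
  "targets": [
    {"hand":0.6,"x":0,"y":-0.013,"z":0,"yaw":-0.142},
    {"hand":0.6,"x":0.002,"y":-0.013,"z":0,"yaw":-0.142},
    {"hand":0.6,"x":0.004,"y":-0.012,"z":0,"yaw":-0.142},
    {"hand":0.6,"x":0.005,"y":-0.012,"z":0,"yaw":-0.142},
    {"hand":0.6,"x":0.007,"y":-0.011,"z":0,"yaw":-0.142},
    {"hand":0.6,"x":0.009,"y":-0.01,"z":0,"yaw":-0.142},
    {"hand":0.6,"x":0.01,"y":-0.008,"z":0,"yaw":-0.142},
    {"hand":0.6,"x":0.011,"y":-0.007,"z":0,"yaw":-0.142},
    {"hand":0.6,"x":0.012,"y":-0.005,"z":0,"yaw":-0.142},
    {"hand":0.6,"x":0.012,"y":-0.004,"z":0,"yaw":-0.142}
  ]
}}

```text
clock: 6.5
eef_pos: [383.6, -19.3, 368.9]
eef_rot: [-3.142, 0.001, 3.041]
wrist_force: [0.8, -1.2, -0.7]
finger_gap: 74.9
finger_force: 0.0
```

Call:
{"op": "arm_command", "data": {
  "targets": [
    {"hand":0.6,"x":0.013,"y":-0.002,"z":0,"yaw":-0.142},
    {"hand":0.6,"x":0,"y":0,"z":0,"yaw":0},
    {"hand":0.6,"x":0,"y":0,"z":0,"yaw":0}
  ]
}}

```text
clock: 6.8
eef_pos: [371.5, -20.0, 368.9]
eef_rot: [-3.141, 0.001, -3.111]
wrist_force: [-0.2, 0.5, 0.0]
finger_gap: 75.1
finger_force: 0.0
```

Run:
```python
from h import *
s=manip.read_state();print(s["eef_pos"],s["eef_rot"],s["finger_gap"],s["clock"])
im,c=shot("wrist","w3")
np.savez("w3.npz",**c)
```

```text
[371.53568359 -19.9599327  368.9288471 ] [-3.14137292e+00  1.42619340e-03 -3.11084087e+00] 75.0881355367346 6.8
```

View pics/w3.png

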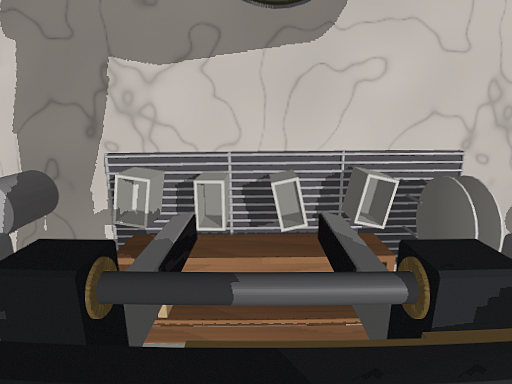

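Run:
```python
from h import *
im=cv2.imread("pics/w3.png");cv2.imwrite("pics/w3z.png",cv2.resize(im[160:240,100:410],None,fx=2.5,fy=2.5,interpolation=cv2.INTER_CUBIC))
c=dict(np.load("w3.npz"))
g=cv2.cvtColor(im,cv2.COLOR_BGR2GRAY);m=cv2.inRange(g,195,255);m[:155]=0;m[240:]=0;m[:,:100]=0;m[:,410:]=0
for ct in cv2.findContours(m,0,2)[0]:
    if cv2.contourArea(ct)<200:continue
    b=cv2.boxPoints(cv2.minAreaRect(ct));q=plane("wrist",b,92,c)
    e=[q[1]-q[0],q[2]-q[1]];L=[np.linalg.norm(v) for v in e];l=e[int(np.argmax(L))];
    print(b.mean(0),q.mean(0).round(1),np.round(L,1),"long axis dir",round(np.arctan2(l[1],l[0])%np.pi,3))
```

```text
[209.04904 205.01099] [441.9 -92.8] [44.2 78.3] long axis dir 0.028
[289.03998 204.22002] [436.8  31.1] [40.4 79.1] long axis dir 0.237
[376.31653 201.44498] [428.3 166.8] [81.1 49. ] long axis dir 2.96
```

View pics/w3z.png

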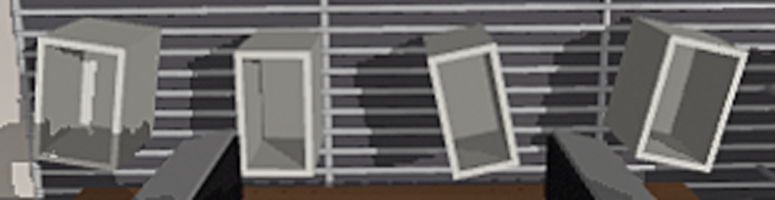

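Run:
```python
from h import *
z=lambda P:[(165+a/4,165+b/4) for a,b in P]
for h in(16,95,160):print(h,plane("top",z([(108,228),(75,228),(68,228),(36,228),(90,140),(90,315)]),h).round(0).tolist())
c=dict(np.load("w3.npz"))
q=plane("wrist",[(100+a/2.5,160+b/2.5) for a,b in[(38,38),(125,48),(118,167),(36,158)]],92,c);print(q.mean(0),q.tolist())
o,d=ray("wrist",[(419,200),(460,178),(418,215)],c);
for h in(16,95,160):print(h,plane("wrist",[(419,200),(460,178)],h,c).round(0).tolist())
s=cv2.imread("pics/side0.png")
for h in(16,95,160):print(h,plane("side",[(282,229),(285,249)],h).round(0).tolist())
```

```text
16 [[468.0, 271.0], [467.0, 303.0], [467.0, 309.0], [466.0, 340.0], [552.0, 292.0], [385.0, 284.0]]
95 [[461.0, 260.0], [460.0, 290.0], [460.0, 296.0], [459.0, 325.0], [541.0, 280.0], [382.0, 272.0]]
160 [[456.0, 250.0], [455.0, 279.0], [454.0, 285.0], [454.0, 313.0], [532.0, 270.0], [380.0, 262.0]]
[ 439.43182158 -213.94738444] [[398.33742219377723, -236.9141078046971], [403.01298374000504, -183.0875615635727], [480.246337514587, -191.5358568983249], [476.1305428810193, -244.2520115130654]]
16 [[443.0, 277.0], [399.0, 348.0]]
95 [[422.0, 233.0], [386.0, 293.0]]
160 [[406.0, 196.0], [374.0, 248.0]]
16 [[464.0, 82.0], [456.0, 158.0]]
95 [[467.0, 150.0], [459.0, 221.0]]
160 [[469.0, 207.0], [462.0, 272.0]]
```

Run:
```python
from h import *
rows(423.4,142.9,130,2.96,6)
rows(423.4,142.9,54,2.96,3,(423.4,142.9,130,2.96))
```

```text
{"x":-0.009,"y":0.027,"z":0.04,"yaw":0.035},{"x":-0.008,"y":0.027,"z":0.04,"yaw":0.035},{"x":-0.008,"y":0.027,"z":0.04,"yaw":0.035},{"x":-0.007,"y":0.028,"z":0.04,"yaw":0.035},{"x":-0.006,"y":0.028,"z":0.04,"yaw":0.035},{"x":-0.005,"y":0.028,"z":0.04,"yaw":0.035},
{"x":0,"y":0,"z":0.025,"yaw":-0},{"x":0,"y":0,"z":0.025,"yaw":-0},{"x":0,"y":0,"z":0.025,"yaw":-0},
```

Call:
{"op": "arm_command", "data": {
  "targets": [
    {"hand":-0.55,"x":-0.009,"y":0.027,"z":0.04,"yaw":0.035},
    {"hand":-0.55,"x":-0.008,"y":0.027,"z":0.04,"yaw":0.035},
    {"hand":-0.55,"x":-0.008,"y":0.027,"z":0.04,"yaw":0.035},
    {"hand":-0.55,"x":-0.007,"y":0.028,"z":0.04,"yaw":0.035},
    {"hand":-0.55,"x":-0.006,"y":0.028,"z":0.04,"yaw":0.035},
    {"hand":-0.55,"x":-0.005,"y":0.028,"z":0.04,"yaw":0.035},
    {"hand":-0.55,"x":0,"y":0,"z":0,"yaw":0},
    {"hand":-0.55,"x":0,"y":0,"z":0,"yaw":0}
  ]
}}

```text
clock: 7.65
eef_pos: [423.2, 142.9, 128.1]
eef_rot: [-3.141, -0.002, 2.966]
wrist_force: [0.1, 0.1, 0.9]
finger_gap: 21.1
finger_force: 0.0
```

Run:
```python
from h import *
s=manip.read_state();print(s["eef_pos"],s["eef_rot"],s["finger_gap"],s["clock"])
im,c=shot("wrist","w4")
print(proj("wrist",[[s["eef_pos"][0],s["eef_pos"][1],92]]))
cv2.imwrite("pics/w4z.png",im[120:384,100:420,::-1])
```

```text
[423.24627634 142.85870367 128.14588001] [-3.14077502e+00 -1.59921324e-03  2.96644691e+00] 21.139423942522594 7.65
[[257.61739567 206.97642223]]
```

View pics/w4z.png

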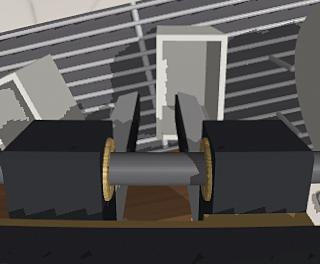

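Call:
{"op": "arm_command", "data": {
  "targets": [
    {"hand":-0.55,"x":0,"y":0.001,"z":0.025,"yaw":0},
    {"hand":-0.55,"x":0,"y":0,"z":0.025,"yaw":0},
    {"hand":-0.55,"x":0,"y":0,"z":0.024,"yaw":0},
    {"hand":-0.55,"x":0,"y":0,"z":0,"yaw":0},
    {"hand":-1,"x":0,"y":0,"z":0,"yaw":0},
    {"hand":-1,"x":0,"y":0,"z":0,"yaw":0},
    {"hand":-1,"x":0,"y":0,"z":0,"yaw":0},
    {"hand":-1,"x":0,"y":0,"z":0,"yaw":0},
    {"hand":-1,"x":0,"y":0,"z":-0.01,"yaw":0},
    {"hand":-1,"x":0,"y":0,"z":-0.02,"yaw":0}
  ],
  "newtons": 40
}}

```text
clock: 8.7
eef_pos: [422.8, 143.4, 84.7]
eef_rot: [-3.141, -0.002, 2.967]
wrist_force: [-0.1, -0.7, -2.4]
finger_gap: 3.6
finger_force: 40.0
```

Run:
```python
from h import *
t=b2w((0,148));s=manip.read_state();p=s["eef_pos"];w=s["eef_rot"][2]
rows(p[0],p[1],205,w,3);rows(*t,205,3.182,4,(p[0],p[1],205,w));rows(*t,95,3.182,5,(*t,205,3.182));print(t)
```

```text
{"x":0,"y":0,"z":-0.04,"yaw":-0},{"x":0,"y":0,"z":-0.04,"yaw":-0},{"x":0,"y":0,"z":-0.04,"yaw":-0},
{"x":-0.034,"y":0.002,"z":-0,"yaw":-0.054},{"x":-0.034,"y":0,"z":-0,"yaw":-0.054},{"x":-0.034,"y":-0.002,"z":-0,"yaw":-0.054},{"x":-0.034,"y":-0.003,"z":-0,"yaw":-0.054},
{"x":0,"y":0,"z":0.022,"yaw":-0},{"x":0,"y":0,"z":0.022,"yaw":-0},{"x":0,"y":0,"z":0.022,"yaw":-0},{"x":0,"y":0,"z":0.022,"yaw":-0},{"x":0,"y":0,"z":0.022,"yaw":-0},
[557.08157854 127.78161579]
```

Call:
{"op": "arm_command", "data": {
  "targets": [
    {"hand":-1,"x":0,"y":0,"z":-0.04,"yaw":0},
    {"hand":-1,"x":0,"y":0,"z":-0.04,"yaw":0},
    {"hand":-1,"x":0,"y":0,"z":-0.04,"yaw":0},
    {"hand":-1,"x":-0.034,"y":0.002,"z":0,"yaw":-0.054},
    {"hand":-1,"x":-0.034,"y":0,"z":0,"yaw":-0.054},
    {"hand":-1,"x":-0.034,"y":-0.002,"z":0,"yaw":-0.054},
    {"hand":-1,"x":-0.034,"y":-0.003,"z":0,"yaw":-0.054},
    {"hand":-1,"x":0,"y":0,"z":0.02,"yaw":0},
    {"hand":-1,"x":0,"y":0,"z":0.02,"yaw":0},
    {"hand":-1,"x":0,"y":0,"z":0,"yaw":0}
  ]
}}

```text
clock: 9.7
eef_pos: [557.6, 127.6, 162.6]
eef_rot: [-3.141, -0.005, -3.101]
wrist_force: [-0.7, -0.2, -2.3]
finger_gap: 3.8
finger_force: 40.0
```

Run:
```python
from h import *
s=manip.read_state();print(s["eef_pos"],s["eef_rot"],s["finger_gap"],s["clock"])
a=camera("side");b=camera("wrist")
cv2.imwrite("pics/s5.png",np.hstack([cv2.resize(a[90:310,200:380],None,fx=1.74,fy=1.74),b])[...,::-1][:,:800] if 0 else np.hstack([cv2.resize(a[90:310,200:380],(314,384)),b[:,20:500]])[...,::-1])
for q in[(48,200),(-48,200),(-58,212),(58,212)]:print(proj("side",[[*b2w(q),135]]),proj("wrist",[[*b2w(q),135]]))
```

```text
[557.5532359  127.58483437 162.573927  ] [-3.14099579 -0.0045111  -3.10061572] 3.804090779344699 9.7
[[231.62685394 227.14750943]] [[326.29839342 269.32980087]]
[[267.51802166 226.72220712]] [[333.81161145 140.53958019]]
[[271.4020271 230.087075 ]] [[352.21816102 125.74276874]]
[[227.7539305 230.5996005]] [[341.16525978 281.12776906]]
```

View pics/s5.png

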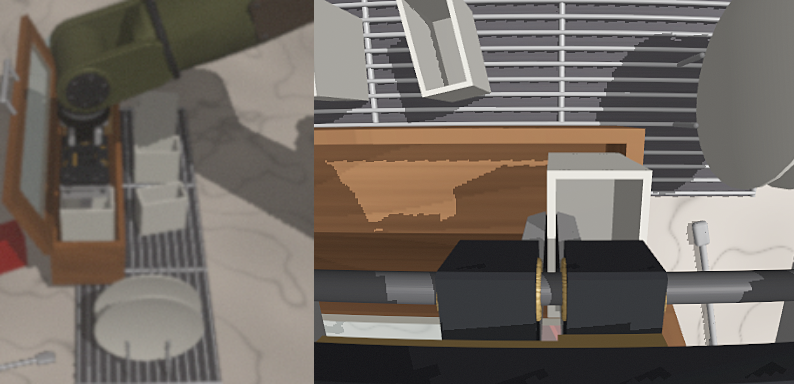

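Call:
{"op": "arm_command", "data": {
  "targets": [
    {"hand":-1,"x":0,"y":0,"z":0.02,"yaw":0},
    {"hand":-1,"x":0,"y":0,"z":0.02,"yaw":0},
    {"hand":-1,"x":0,"y":0,"z":0.016,"yaw":0},
    {"hand":-1,"x":0,"y":0,"z":0.008,"yaw":0},
    {"hand":-1,"x":0,"y":0,"z":0,"yaw":0}
  ]
}}

```text
clock: 10.3
eef_pos: [558.8, 128.0, 100.8]
eef_rot: [-3.142, -0.0, -3.1]
wrist_force: [-0.6, -0.7, -1.8]
finger_gap: 3.8
finger_force: 40.0
```

Call:
{"op": "arm_command", "data": {
  "targets": [
    {"hand":-1,"x":0,"y":0,"z":0.003,"yaw":0},
    {"hand":-1,"x":0,"y":0,"z":0.002,"yaw":0},
    {"hand":-1,"x":0,"y":0,"z":0,"yaw":0},
    {"hand":-1,"x":0,"y":0,"z":0,"yaw":0}
  ]
}}

```text
clock: 10.7
eef_pos: [559.0, 127.9, 95.8]
eef_rot: [3.142, 0.001, -3.1]
wrist_force: [-0.4, 0.5, -2.4]
finger_gap: 3.6
finger_force: 40.0
```

Call:
{"op": "arm_command", "data": {
  "targets": [
    {"hand":-1,"x":0,"y":0,"z":0.002,"yaw":0},
    {"hand":-1,"x":0,"y":0,"z":0.001,"yaw":0},
    {"hand":-1,"x":0,"y":0,"z":0,"yaw":0},
    {"hand":-1,"x":0,"y":0,"z":0,"yaw":0}
  ]
}}

```text
clock: 11.1
eef_pos: [559.1, 127.9, 95.1]
eef_rot: [3.141, 0.002, -3.1]
wrist_force: [-13.2, -3.0, 23.9]
finger_gap: 3.5
finger_force: 40.0
```

Call:
{"op": "arm_command", "data": {
  "targets": [
    {"hand":-0.55,"x":0,"y":0,"z":0,"yaw":0},
    {"hand":-0.55,"x":0,"y":0,"z":0,"yaw":0},
    {"hand":-0.55,"x":0,"y":0,"z":0,"yaw":0},
    {"hand":-0.55,"x":0,"y":0,"z":-0.03,"yaw":0},
    {"hand":-0.55,"x":0,"y":0,"z":-0.04,"yaw":0},
    {"hand":-0.55,"x":0,"y":0,"z":0,"yaw":0}
  ]
}}

```text
clock: 11.7
eef_pos: [560.8, 128.3, 167.4]
eef_rot: [3.141, 0.008, -3.1]
wrist_force: [0.3, 0.0, -0.8]
finger_gap: 21.5
finger_force: 0.0
```

Run:
```python
from h import *
s=manip.read_state();print(s["eef_pos"],s["eef_rot"],s["finger_gap"],s["clock"])
im,c=shot("wrist","w6")
rows(440.5,12.5,130,3.379,5)
for h,q in[(131,(0,148)),(131,(0,200)),(92,None)]:print(proj("wrist",[[*(b2w(q) if q else (440.5,12.5)),h]]))
```

```text
[560.77372211 128.29504098 167.42717043] [ 3.14059766  0.00762802 -3.10038596] 21.45742288334722 11.7
{"x":0.025,"y":-0.022,"z":0.007,"yaw":-0.039},{"x":0.026,"y":-0.021,"z":0.007,"yaw":-0.039},{"x":0.026,"y":-0.02,"z":0.007,"yaw":-0.039},{"x":0.027,"y":-0.019,"z":0.007,"yaw":-0.039},{"x":0.028,"y":-0.018,"z":0.007,"yaw":-0.039},
[[257.14272523 205.37935554]]
[[328.93843063 205.4004174 ]]
[[114.70096464  40.49907798]]
```

View pics/w6.png

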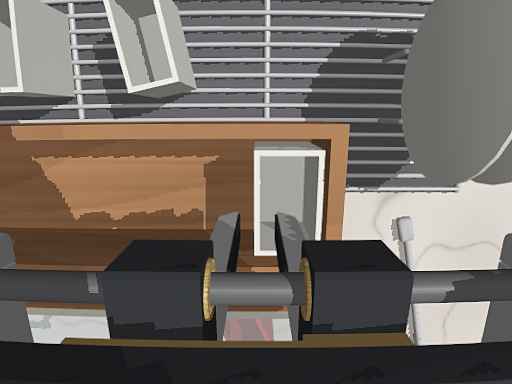

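Call:
{"op": "arm_command", "data": {
  "targets": [
    {"hand":-0.55,"x":0.025,"y":-0.022,"z":0,"yaw":-0.039},
    {"hand":-0.55,"x":0.026,"y":-0.021,"z":0,"yaw":-0.039},
    {"hand":-0.55,"x":0.026,"y":-0.02,"z":0,"yaw":-0.039},
    {"hand":-0.55,"x":0.027,"y":-0.019,"z":0.01,"yaw":-0.039},
    {"hand":-0.55,"x":0.028,"y":-0.018,"z":0.03,"yaw":-0.039},
    {"hand":-0.55,"x":0,"y":0,"z":0.02,"yaw":0},
    {"hand":-0.55,"x":0,"y":0,"z":0,"yaw":0}
  ]
}}

```text
clock: 12.45
eef_pos: [437.6, 12.5, 99.9]
eef_rot: [3.14, -0.005, -2.907]
wrist_force: [-0.2, 1.1, -0.5]
finger_gap: 20.8
finger_force: 0.0
```

Run:
```python
from h import *
s=manip.read_state();print(s["eef_pos"],s["eef_rot"],s["finger_gap"],s["clock"])
im,c=shot("wrist","w7")
print(proj("wrist",[[s["eef_pos"][0],s["eef_pos"][1],92]]))
g=cv2.cvtColor(im,cv2.COLOR_RGB2GRAY)
for r in(165,185,200):
    v=np.where(g[r]>205)[0];print(r,v[(v>180)&(v<400)])
```

```text
[437.58977156  12.45736033  99.9311094 ] [ 3.14018563 -0.00463233 -2.90659526] 20.849841783086877 12.45
[[257.65442952 218.35924754]]
165 [313 314 315 316 317 318 319 320 342 343 344 345 348]
185 [254 255 256 257 258 259 315 316 317 318 319 320 355 356 357 359 360 361
 362]
200 [314 315 316 317 318 319 345 346 347 349 350 351 352 393]
```

Call:
{"op": "arm_command", "data": {
  "targets": [
    {"hand":-0.55,"x":0,"y":0,"z":0.02,"yaw":0},
    {"hand":-0.55,"x":0,"y":0,"z":0.02,"yaw":0},
    {"hand":-0.55,"x":0,"y":0,"z":0.006,"yaw":0},
    {"hand":-0.55,"x":0,"y":0,"z":0,"yaw":0},
    {"hand":-1,"x":0,"y":0,"z":0,"yaw":0},
    {"hand":-1,"x":0,"y":0,"z":0,"yaw":0},
    {"hand":-1,"x":0,"y":0,"z":0,"yaw":0},
    {"hand":-1,"x":0,"y":0,"z":0,"yaw":0}
  ],
  "newtons": 40
}}

```text
clock: 13.3
eef_pos: [439.9, 12.9, 57.3]
eef_rot: [-3.141, 0.001, -2.905]
wrist_force: [-2.2, 0.8, 6.3]
finger_gap: 3.7
finger_force: 40.0
```

Run:
```python
from h import *
# next: caddy 42, previous occupies wall-finger y ~ from 146 (face of C4 right side)
t=b2w((0,146-2-42-2+2));s=manip.read_state();p=s["eef_pos"];w=s["eef_rot"][2];print(p)
rows(*t,205,3.182,4,(p[0],p[1],205,w));print(t)
```

```text
[439.92694162  12.86005683  57.26917811]
{"x":-0.033,"y":0.01,"z":-0,"yaw":0.049},{"x":-0.032,"y":0.011,"z":-0,"yaw":0.049},{"x":-0.032,"y":0.013,"z":-0,"yaw":0.049},{"x":-0.031,"y":0.015,"z":-0,"yaw":0.049},
[558.92108791  81.81841088]
```

Call:
{"op": "arm_command", "data": {
  "targets": [
    {"hand":-1,"x":0,"y":0,"z":-0.02,"yaw":0},
    {"hand":-1,"x":0,"y":0,"z":-0.04,"yaw":0},
    {"hand":-1,"x":0,"y":0,"z":-0.044,"yaw":0},
    {"hand":-1,"x":0,"y":0,"z":-0.044,"yaw":0},
    {"hand":-1,"x":-0.033,"y":0.01,"z":0,"yaw":0.049},
    {"hand":-1,"x":-0.032,"y":0.011,"z":0,"yaw":0.049},
    {"hand":-1,"x":-0.032,"y":0.013,"z":0,"yaw":0.049},
    {"hand":-1,"x":-0.031,"y":0.015,"z":0,"yaw":0.049},
    {"hand":-1,"x":0,"y":0,"z":0.02,"yaw":0},
    {"hand":-1,"x":0,"y":0,"z":0.01,"yaw":0}
  ]
}}

```text
clock: 14.3
eef_pos: [557.6, 82.3, 172.6]
eef_rot: [-3.141, -0.003, -3.101]
wrist_force: [-0.1, 0.2, -1.9]
finger_gap: 3.6
finger_force: 40.0
```

Call:
{"op": "arm_command", "data": {
  "targets": [
    {"hand":-1,"x":0,"y":0,"z":0,"yaw":0},
    {"hand":-1,"x":0,"y":0,"z":0,"yaw":0}
  ]
}}

```text
clock: 14.5
eef_pos: [557.8, 81.7, 175.1]
eef_rot: [-3.142, 0.0, -3.102]
wrist_force: [0.4, -0.1, -1.4]
finger_gap: 3.8
finger_force: 40.0
```

Run:
```python
from h import *
s=manip.read_state();print(s["eef_pos"],s["eef_rot"],s["finger_gap"],s["clock"])
im,c=shot("wrist","w8");rows(*b2w((0,102)),s["eef_pos"][2],3.182,1)
g=cv2.cvtColor(im,cv2.COLOR_RGB2GRAY)
for r in(150,165,185,200):
    v=np.where(g[r]>205)[0];print(r,v[(v>180)&(v<450)])
z=s["eef_pos"][2]+40
print(proj("wrist",[[*s["eef_pos"][:2],z]]),proj("wrist",[[*b2w((0,102-2+42)),z],[*b2w((0,146)),131]]))
```

```text
[557.82100678  81.67557841 175.08719518] [-3.14156472e+00  2.43067903e-04 -3.10166520e+00] 3.8072183436961717 14.5
{"x":-0.001,"y":0,"z":0,"yaw":-0.001},
150 []
165 [379 380 381 382 383]
185 [253 254 255 256 257 258 259 260 261 332 333 334 335 336 337 338 339 377
 378 379 380 381]
200 [253 254 255 256 257 258 259 260 261 331 332 333 334 335 336 337 338 376
 377 378 379 380 403 404 405 406 407 408 409 410 411 412 413 414 415 430
 431 432 433 434 435 436 437 438 439 440 441 442 443 444 445 446 447 448
 449]
[[257.51798368 252.05136032]] [[338.4833869  253.86140245]
 [315.4260605  206.10845178]]
```

Call:
{"op": "arm_command", "data": {
  "targets": [
    {"hand":-1,"x":0,"y":0,"z":0.02,"yaw":0},
    {"hand":-1,"x":0,"y":0,"z":0.02,"yaw":0},
    {"hand":-1,"x":0,"y":0,"z":0.02,"yaw":0},
    {"hand":-1,"x":0,"y":0,"z":0.012,"yaw":0},
    {"hand":-1,"x":0,"y":0,"z":0,"yaw":0},
    {"hand":-1,"x":0,"y":0,"z":0.003,"yaw":0},
    {"hand":-1,"x":0,"y":0,"z":0,"yaw":0}
  ]
}}

```text
clock: 15.25
eef_pos: [558.4, 82.0, 100.2]
eef_rot: [3.142, 0.001, -3.101]
wrist_force: [-0.2, 0.4, -1.9]
finger_gap: 3.9
finger_force: 40.0
```

Call:
{"op": "arm_command", "data": {
  "targets": [
    {"hand":-1,"x":0,"y":0,"z":0.002,"yaw":0},
    {"hand":-1,"x":0,"y":0,"z":0,"yaw":0},
    {"hand":-1,"x":0,"y":0,"z":0,"yaw":0}
  ]
}}

```text
clock: 15.55
eef_pos: [558.1, 82.0, 97.7]
eef_rot: [-3.142, 0.0, -3.101]
wrist_force: [-0.2, -0.3, -2.1]
finger_gap: 3.7
finger_force: 40.0
```

Call:
{"op": "arm_command", "data": {
  "targets": [
    {"hand":-1,"x":0,"y":0,"z":0.002,"yaw":0},
    {"hand":-1,"x":0,"y":0,"z":0,"yaw":0},
    {"hand":-0.55,"x":0,"y":0,"z":0,"yaw":0},
    {"hand":-0.55,"x":0,"y":0,"z":0,"yaw":0},
    {"hand":-0.55,"x":0,"y":0,"z":0,"yaw":0},
    {"hand":-0.55,"x":0,"y":0,"z":-0.03,"yaw":0},
    {"hand":-0.55,"x":0,"y":0,"z":-0.04,"yaw":0},
    {"hand":-0.55,"x":0,"y":0,"z":0,"yaw":0}
  ]
}}

```text
clock: 16.35
eef_pos: [560.0, 82.2, 170.5]
eef_rot: [3.141, 0.008, -3.101]
wrist_force: [-0.5, -0.9, -0.8]
finger_gap: 21.2
finger_force: 0.0
```

Run:
```python
from h import *
s=manip.read_state();print(s["eef_pos"],s["eef_rot"],s["finger_gap"],s["clock"])
im,c=shot("wrist","w9")
g=cv2.cvtColor(im,cv2.COLOR_RGB2GRAY)
for r in(165,175,185,195):
    v=np.where(g[r]>205)[0];v=v[(v>180)&(v<400)];print(r,v, plane("wrist",[(x,r) for x in v],131)[:,1].round(0))
rows(441.4,-114,s["eef_pos"][2],3.165,5)
```

```text
[559.99758725  82.186971   170.45783371] [ 3.14125556  0.00775903 -3.10135926] 21.16621693277828 16.35
165 [254 255 256 257 258 259 307 308 309 310 311 312 318 319 320 321 322 323
 381 382 383 384 385] [ 78.  79.  80.  80.  81.  82. 116. 117. 117. 118. 119. 120. 124. 125.
 125. 126. 127. 127. 169. 170. 171. 171. 172.]
175 [254 255 256 257 258 259 307 308 309 310 311 318 319 320 321 322 380 381
 382 383 384] [ 79.  79.  80.  81.  82.  82. 117. 117. 118. 119. 119. 124. 125. 126.
 127. 127. 169. 170. 171. 172. 172.]
185 [254 255 256 257 258 259 306 307 308 309 310 311 317 318 319 320 321 322
 379 380 381 382 383] [ 79.  80.  80.  81.  82.  83. 116. 117. 118. 119. 119. 120. 124. 125.
 126. 127. 127. 128. 170. 170. 171. 172. 173.]
195 [254 255 256 257 258 259 306 307 308 309 310 317 318 319 320 321 378 379
 380 381 382] [ 79.  80.  81.  81.  82.  83. 117. 118. 118. 119. 120. 125. 126. 126.
 127. 128. 170. 171. 171. 172. 173.]
{"x":0.025,"y":-0.038,"z":-0.001,"yaw":0.003},{"x":0.025,"y":-0.038,"z":-0.001,"yaw":0.003},{"x":0.025,"y":-0.038,"z":-0.001,"yaw":0.003},{"x":0.025,"y":-0.038,"z":-0.001,"yaw":0.003},{"x":0.025,"y":-0.039,"z":-0.001,"yaw":0.003},
```

View pics/w9.png

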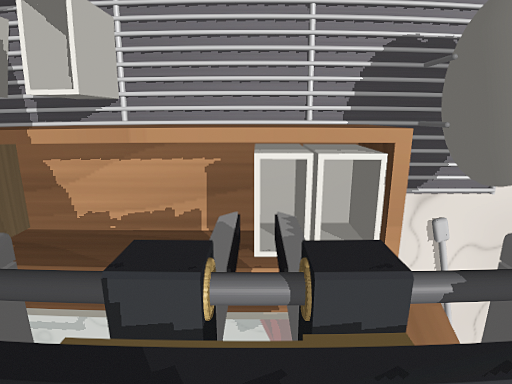

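Call:
{"op": "arm_command", "data": {
  "targets": [
    {"hand":-0.55,"x":0.025,"y":-0.038,"z":0,"yaw":0.003},
    {"hand":-0.55,"x":0.025,"y":-0.038,"z":0,"yaw":0.003},
    {"hand":-0.55,"x":0.025,"y":-0.038,"z":0,"yaw":0.003},
    {"hand":-0.55,"x":0.025,"y":-0.038,"z":0.01,"yaw":0.003},
    {"hand":-0.55,"x":0.025,"y":-0.039,"z":0.03,"yaw":0.003},
    {"hand":-0.55,"x":0,"y":0,"z":0.01,"yaw":0},
    {"hand":-0.55,"x":0,"y":0,"z":0,"yaw":0},
    {"hand":-0.55,"x":0,"y":0,"z":0,"yaw":0}
  ]
}}

```text
clock: 17.2
eef_pos: [442.3, -108.8, 118.3]
eef_rot: [3.141, -0.0, -3.116]
wrist_force: [0.0, -0.4, 0.6]
finger_gap: 21.2
finger_force: 0.0
```

Run:
```python
from h import *
s=manip.read_state();print(s["eef_pos"],s["eef_rot"],s["finger_gap"],s["clock"])
im,c=shot("wrist","w10")
print(proj("wrist",[[s["eef_pos"][0],s["eef_pos"][1],92]]))
g=cv2.cvtColor(im,cv2.COLOR_RGB2GRAY)
for r in(140,165,185,200):
    v=np.where(g[r]>205)[0];v=v[(v>180)&(v<400)];print(r,v,plane("wrist",[(x,r) for x in v],92)[:,1].round(0))
```

```text
[ 442.34678898 -108.84556695  118.34958057] [ 3.14144501e+00 -1.82218869e-04 -3.11572945e+00] 21.185961565601954 17.2
[[257.28341416 211.74425656]]
140 [303] [-80.]
165 [249 250 251 252 253 311 312 313 314 315] [-115. -115. -114. -113. -113.  -73.  -73.  -72.  -71.  -71.]
185 [249 250 251 252 253 254 310 311 312 313 314 315] [-115. -114. -114. -113. -112. -112.  -73.  -72.  -72.  -71.  -70.  -70.]
200 [249 250 251 252 253 254 309 310 311 312 313 314] [-115. -114. -113. -113. -112. -111.  -73.  -72.  -72.  -71.  -70.  -70.]
```

Call:
{"op": "arm_command", "data": {
  "targets": [
    {"hand":-0.55,"x":0,"y":-0.0045,"z":0.01,"yaw":0},
    {"hand":-0.55,"x":0,"y":0,"z":0.02,"yaw":0},
    {"hand":-0.55,"x":0,"y":0,"z":0.02,"yaw":0},
    {"hand":-0.55,"x":0,"y":0,"z":0.012,"yaw":0},
    {"hand":-0.55,"x":0,"y":0,"z":0,"yaw":0},
    {"hand":-1,"x":0,"y":0,"z":0,"yaw":0},
    {"hand":-1,"x":0,"y":0,"z":0,"yaw":0},
    {"hand":-1,"x":0,"y":0,"z":0,"yaw":0},
    {"hand":-1,"x":0,"y":0,"z":0,"yaw":0}
  ]
}}

```text
clock: 18.15
eef_pos: [442.5, -114.0, 57.0]
eef_rot: [-3.141, 0.001, -3.116]
wrist_force: [-0.8, 1.1, 6.7]
finger_gap: 4.0
finger_force: 40.0
```

Run:
```python
from h import *
t=b2w((0,53));s=manip.read_state();p=s["eef_pos"];w=s["eef_rot"][2];print(p)
rows(*t,205,3.182,5,(p[0],p[1],205,w));print(t)
```

```text
[ 442.49649746 -114.01792395   57.03698102]
{"x":-0.024,"y":0.029,"z":-0,"yaw":-0.003},{"x":-0.024,"y":0.029,"z":-0,"yaw":-0.003},{"x":-0.025,"y":0.029,"z":-0,"yaw":-0.003},{"x":-0.025,"y":0.029,"z":-0,"yaw":-0.003},{"x":-0.025,"y":0.028,"z":-0,"yaw":-0.003},
[560.88056529  32.85760565]
```

Call:
{"op": "arm_command", "data": {
  "targets": [
    {"hand":-1,"x":0,"y":0,"z":-0.02,"yaw":0},
    {"hand":-1,"x":0,"y":0,"z":-0.04,"yaw":0},
    {"hand":-1,"x":0,"y":0,"z":-0.044,"yaw":0},
    {"hand":-1,"x":0,"y":0,"z":-0.044,"yaw":0},
    {"hand":-1,"x":-0.024,"y":0.029,"z":0,"yaw":-0.003},
    {"hand":-1,"x":-0.024,"y":0.029,"z":0,"yaw":-0.003},
    {"hand":-1,"x":-0.025,"y":0.029,"z":0,"yaw":-0.003},
    {"hand":-1,"x":-0.025,"y":0.029,"z":0,"yaw":-0.003},
    {"hand":-1,"x":-0.023,"y":0.028,"z":0,"yaw":-0.003},
    {"hand":-1,"x":0,"y":0,"z":0.01,"yaw":0}
  ]
}}

```text
clock: 19.15
eef_pos: [560.1, 36.7, 194.4]
eef_rot: [3.141, 0.001, -3.098]
wrist_force: [-0.5, -0.4, -4.1]
finger_gap: 4.0
finger_force: 40.0
```

Call:
{"op": "arm_command", "data": {
  "targets": [
    {"hand":-1,"x":0,"y":0,"z":0.02,"yaw":0},
    {"hand":-1,"x":0,"y":0,"z":0,"yaw":0},
    {"hand":-1,"x":0,"y":0,"z":0,"yaw":0}
  ]
}}

```text
clock: 19.45
eef_pos: [558.2, 33.4, 174.4]
eef_rot: [-3.142, -0.001, -3.102]
wrist_force: [-0.5, -0.2, -2.2]
finger_gap: 3.6
finger_force: 40.0
```

Call:
{"op": "arm_command", "data": {
  "targets": [
    {"hand":-1,"x":-0.002,"y":-0.0005,"z":0.02,"yaw":0},
    {"hand":-1,"x":0,"y":0,"z":0.02,"yaw":0},
    {"hand":-1,"x":0,"y":0,"z":0.02,"yaw":0},
    {"hand":-1,"x":0,"y":0,"z":0.012,"yaw":0},
    {"hand":-1,"x":0,"y":0,"z":0,"yaw":0},
    {"hand":-1,"x":0,"y":0,"z":0.003,"yaw":0},
    {"hand":-1,"x":0,"y":0,"z":0.002,"yaw":0},
    {"hand":-1,"x":0,"y":0,"z":0,"yaw":0}
  ]
}}

```text
clock: 20.25
eef_pos: [560.7, 33.3, 97.8]
eef_rot: [-3.142, 0.001, -3.101]
wrist_force: [0.1, 0.3, -3.2]
finger_gap: 3.6
finger_force: 40.0
```

Call:
{"op": "arm_command", "data": {
  "targets": [
    {"hand":-1,"x":0,"y":0,"z":0.002,"yaw":0},
    {"hand":-1,"x":0,"y":0,"z":0,"yaw":0},
    {"hand":-0.55,"x":0,"y":0,"z":0,"yaw":0},
    {"hand":-0.55,"x":0,"y":0,"z":0,"yaw":0},
    {"hand":-0.55,"x":0,"y":0,"z":0,"yaw":0},
    {"hand":-0.55,"x":0,"y":0,"z":-0.03,"yaw":0},
    {"hand":-0.55,"x":0,"y":0,"z":-0.04,"yaw":0},
    {"hand":-0.55,"x":0,"y":0,"z":0,"yaw":0}
  ]
}}

```text
clock: 21.05
eef_pos: [562.5, 33.4, 170.3]
eef_rot: [-3.141, 0.008, -3.101]
wrist_force: [0.0, -0.8, -0.1]
finger_gap: 21.1
finger_force: 0.0
```

Run:
```python
from h import *
s=manip.read_state();print(s["eef_pos"],s["eef_rot"],s["finger_gap"],s["clock"])
im,c=shot("wrist","w11")
g=cv2.cvtColor(im,cv2.COLOR_RGB2GRAY)
for r in(165,195):
    v=np.where(g[r]>205)[0];v=v[(v>180)&(v<460)];print(r,v, plane("wrist",[(x,r) for x in v],131)[:,1].round(0))
rows(436,-238,s["eef_pos"][2],3.04,7)
```

```text
[562.45393776  33.3865607  170.33471096] [-3.14126765  0.00786496 -3.10135443] 21.075280737930782 21.05
165 [254 255 256 257 258 259 260 313 314 315 316 317 322 323 324 325 326 327
 374 375 376 377 378 379 385 386 387 388 389 390 446 447 448 449 450] [ 30.  30.  31.  32.  32.  33.  34.  72.  72.  73.  74.  74.  78.  79.
  79.  80.  81.  82. 115. 116. 117. 118. 118. 119. 123. 124. 125. 126.
 126. 127. 169. 169. 170. 171. 172.]
195 [255 256 257 258 259 312 313 314 315 316 321 322 323 324 325 372 373 374
 375 376 382 383 384 385 386 387 442 443 444 445 446] [ 31.  32.  33.  33.  34.  73.  73.  74.  75.  76.  79.  80.  81.  81.
  82. 117. 117. 118. 119. 120. 124. 125. 126. 126. 127. 128. 170. 170.
 171. 172. 173.]
{"x":0.019,"y":-0.038,"z":-0,"yaw":0.02},{"x":0.019,"y":-0.038,"z":-0,"yaw":0.02},{"x":0.018,"y":-0.039,"z":-0,"yaw":0.02},{"x":0.017,"y":-0.039,"z":-0,"yaw":0.02},{"x":0.016,"y":-0.039,"z":-0,"yaw":0.02},{"x":0.016,"y":-0.04,"z":-0,"yaw":0.02},{"x":0.015,"y":-0.04,"z":-0,"yaw":0.02},
```

Three in place. To the fourth.

Call:
{"op": "arm_command", "data": {
  "targets": [
    {"hand":-0.55,"x":0.019,"y":-0.038,"z":0,"yaw":0.02},
    {"hand":-0.55,"x":0.019,"y":-0.038,"z":0,"yaw":0.02},
    {"hand":-0.55,"x":0.018,"y":-0.039,"z":0,"yaw":0.02},
    {"hand":-0.55,"x":0.017,"y":-0.039,"z":0,"yaw":0.02},
    {"hand":-0.55,"x":0.016,"y":-0.039,"z":0,"yaw":0.02},
    {"hand":-0.55,"x":0.016,"y":-0.04,"z":0,"yaw":0.02},
    {"hand":-0.55,"x":0.015,"y":-0.04,"z":0,"yaw":0.02},
    {"hand":-0.55,"x":0,"y":0,"z":0.03,"yaw":0},
    {"hand":-0.55,"x":0,"y":0,"z":0,"yaw":0},
    {"hand":-0.55,"x":0,"y":0,"z":0,"yaw":0}
  ]
}}

```text
clock: 22.1
eef_pos: [434.8, -236.9, 134.9]
eef_rot: [3.141, -0.002, 3.042]
wrist_force: [-0.4, 0.9, -0.8]
finger_gap: 21.0
finger_force: 0.0
```

Run:
```python
from h import *
s=manip.read_state();print(s["eef_pos"],s["eef_rot"],s["finger_gap"],s["clock"])
im,c=shot("wrist","w12")
print(proj("wrist",[[s["eef_pos"][0],s["eef_pos"][1],92]]))
g=cv2.cvtColor(im,cv2.COLOR_RGB2GRAY)
for r in(140,165,185,200):
    v=np.where(g[r]>205)[0];v=v[(v>180)&(v<400)];print(r,v,plane("wrist",[(x,r) for x in v],92).round(0).tolist())
```

```text
[ 434.7946983  -236.88013557  134.92059265] [ 3.14064282e+00 -1.70031839e-03  3.04214182e+00] 21.018063603813836 22.1
[[257.28493834 204.6730905 ]]
140 [380 381 382 383 384 385 386 387] [[395.0, -143.0], [395.0, -143.0], [395.0, -142.0], [395.0, -141.0], [395.0, -140.0], [395.0, -140.0], [396.0, -139.0], [396.0, -138.0]]
165 [321 322 323 324 325] [[409.0, -187.0], [409.0, -187.0], [409.0, -186.0], [410.0, -185.0], [410.0, -184.0]]
185 [257 258 259 260 261 262 263 319 320 321 322 323 377 378 379 380 381 382
 383 384 385 386 387 388 389 390] [[420.0, -236.0], [420.0, -235.0], [420.0, -234.0], [420.0, -233.0], [420.0, -233.0], [420.0, -232.0], [420.0, -231.0], [424.0, -190.0], [424.0, -189.0], [424.0, -188.0], [424.0, -187.0], [424.0, -187.0], [429.0, -146.0], [429.0, -145.0], [429.0, -144.0], [429.0, -144.0], [429.0, -143.0], [429.0, -142.0], [429.0, -141.0], [429.0, -141.0], [429.0, -140.0], [429.0, -139.0], [429.0, -138.0], [429.0, -138.0], [429.0, -137.0], [429.0, -136.0]]
200 [257 258 259 260 261 262 263 264 265 318 319 320 321 322 373 374 375 376
 377 378 379 380 381 382 383 384 385] [[431.0, -237.0], [431.0, -236.0], [431.0, -235.0], [431.0, -234.0], [431.0, -234.0], [432.0, -233.0], [432.0, -232.0], [432.0, -231.0], [432.0, -231.0], [436.0, -191.0], [436.0, -190.0], [436.0, -189.0], [436.0, -189.0], [436.0, -188.0], [440.0, -149.0], [440.0, -148.0], [440.0, -148.0], [440.0, -147.0], [440.0, -146.0], [440.0, -145.0], [440.0, -145.0], [440.0, -144.0], [441.0, -143.0], [441.0, -142.0], [441.0, -141.0], [441.0, -141.0], [441.0, -140.0]]
```

View pics/w12.png

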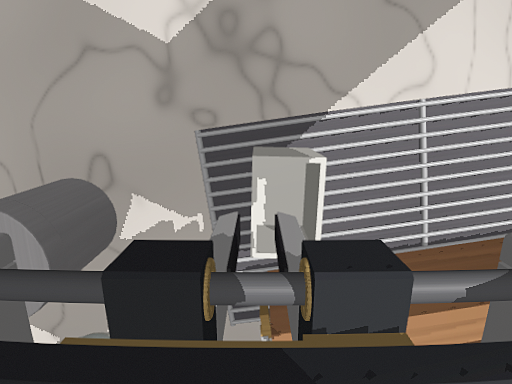

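Call:
{"op": "arm_command", "data": {
  "targets": [
    {"hand":-0.55,"x":-0.002,"y":-0.003,"z":0.02,"yaw":0},
    {"hand":-0.55,"x":0,"y":0,"z":0.02,"yaw":0},
    {"hand":-0.55,"x":0,"y":0,"z":0.02,"yaw":0},
    {"hand":-0.55,"x":0,"y":0,"z":0.018,"yaw":0},
    {"hand":-0.55,"x":0,"y":0,"z":0,"yaw":0},
    {"hand":-1,"x":0,"y":0,"z":0,"yaw":0},
    {"hand":-1,"x":0,"y":0,"z":0,"yaw":0},
    {"hand":-1,"x":0,"y":0,"z":0,"yaw":0},
    {"hand":-1,"x":0,"y":0,"z":0,"yaw":0}
  ]
}}

```text
clock: 23.05
eef_pos: [437.4, -240.7, 58.6]
eef_rot: [-3.141, 0.002, 3.042]
wrist_force: [1.0, 2.4, 7.8]
finger_gap: 4.0
finger_force: 40.0
```

Run:
```python
from h import *
# prev wall centre 53 -> face 51; gap 4; thick 54 -> wall centre -5
t=b2w((0,-5));s=manip.read_state();p=s["eef_pos"];w=s["eef_rot"][2];print(p)
rows(*t,205,3.182,7,(p[0],p[1],205,w));print(t)
```

```text
[ 437.38249702 -240.68895546   58.5614499 ]
{"x":-0.015,"y":0.032,"z":-0,"yaw":-0.02},{"x":-0.015,"y":0.032,"z":-0,"yaw":-0.02},{"x":-0.016,"y":0.032,"z":-0,"yaw":-0.02},{"x":-0.017,"y":0.031,"z":-0,"yaw":-0.02},{"x":-0.017,"y":0.031,"z":-0,"yaw":-0.02},{"x":-0.018,"y":0.031,"z":-0,"yaw":-0.02},{"x":-0.019,"y":0.03,"z":-0,"yaw":-0.02},
[563.19994667 -25.09600053]
```

Call:
{"op": "arm_command", "data": {
  "targets": [
    {"hand":-1,"x":0,"y":0,"z":-0.02,"yaw":0},
    {"hand":-1,"x":0,"y":0,"z":-0.04,"yaw":0},
    {"hand":-1,"x":0,"y":0,"z":-0.044,"yaw":0},
    {"hand":-1,"x":0,"y":0,"z":-0.044,"yaw":0},
    {"hand":-1,"x":-0.015,"y":0.032,"z":0,"yaw":-0.02},
    {"hand":-1,"x":-0.015,"y":0.032,"z":0,"yaw":-0.02},
    {"hand":-1,"x":-0.016,"y":0.032,"z":0,"yaw":-0.02},
    {"hand":-1,"x":-0.017,"y":0.031,"z":0,"yaw":-0.02},
    {"hand":-1,"x":-0.017,"y":0.031,"z":0,"yaw":-0.02},
    {"hand":-1,"x":-0.018,"y":0.031,"z":0,"yaw":-0.02}
  ]
}}

```text
clock: 24.05
eef_pos: [544.4, -55.2, 205.6]
eef_rot: [-3.141, 0.0, -3.121]
wrist_force: [0.2, -0.1, -2.0]
finger_gap: 3.5
finger_force: 40.0
```

Call:
{"op": "arm_command", "data": {
  "targets": [
    {"hand":-1,"x":-0.019,"y":0.03,"z":0,"yaw":-0.02},
    {"hand":-1,"x":0,"y":0,"z":0.02,"yaw":0},
    {"hand":-1,"x":0,"y":0,"z":0.01,"yaw":0},
    {"hand":-1,"x":0,"y":0,"z":0,"yaw":0},
    {"hand":-1,"x":0,"y":0,"z":0,"yaw":0}
  ]
}}

```text
clock: 24.55
eef_pos: [562.3, -26.8, 175.8]
eef_rot: [-3.142, 0.0, -3.102]
wrist_force: [0.7, -0.2, -2.2]
finger_gap: 3.7
finger_force: 40.0
```

Call:
{"op": "arm_command", "data": {
  "targets": [
    {"hand":-1,"x":0,"y":0.001,"z":0.02,"yaw":0},
    {"hand":-1,"x":0,"y":0,"z":0.02,"yaw":0},
    {"hand":-1,"x":0,"y":0,"z":0.02,"yaw":0},
    {"hand":-1,"x":0,"y":0,"z":0.012,"yaw":0},
    {"hand":-1,"x":0,"y":0,"z":0,"yaw":0},
    {"hand":-1,"x":0,"y":0,"z":0.003,"yaw":0},
    {"hand":-1,"x":0,"y":0,"z":0.002,"yaw":0},
    {"hand":-1,"x":0,"y":0,"z":0,"yaw":0},
    {"hand":-1,"x":0,"y":0,"z":0,"yaw":0}
  ]
}}

```text
clock: 25.45
eef_pos: [562.5, -25.2, 98.8]
eef_rot: [-3.141, 0.001, -3.101]
wrist_force: [-0.1, 0.0, -2.2]
finger_gap: 4.3
finger_force: 40.0
```

Call:
{"op": "arm_command", "data": {
  "targets": [
    {"hand":-1,"x":0,"y":0,"z":0.002,"yaw":0},
    {"hand":-1,"x":0,"y":0,"z":0,"yaw":0},
    {"hand":-0.55,"x":0,"y":0,"z":0,"yaw":0},
    {"hand":-0.55,"x":0,"y":0,"z":0,"yaw":0},
    {"hand":-0.55,"x":0,"y":0,"z":0,"yaw":0},
    {"hand":-0.55,"x":0,"y":0,"z":-0.03,"yaw":0},
    {"hand":-0.55,"x":0,"y":0,"z":-0.05,"yaw":0},
    {"hand":-1,"x":0,"y":0,"z":0,"yaw":0},
    {"hand":-1,"x":0,"y":0,"z":0,"yaw":0}
  ]
}}

```text
clock: 26.35
eef_pos: [562.7, -25.2, 177.0]
eef_rot: [-3.141, 0.002, -3.101]
wrist_force: [-0.6, 0.5, -0.6]
finger_gap: 8.6
finger_force: 0.0
```

Run:
```python
from h import *
s=manip.read_state();print(s["eef_pos"],s["eef_rot"],s["finger_gap"],s["clock"])
im,c=shot("wrist","w13");np.savez("w13.npz",**c)
```

```text
[562.66828764 -25.22433246 176.99178484] [-3.14131428e+00  1.91647772e-03 -3.10135841e+00] 8.577688378744329 26.35
```

View pics/w13.png

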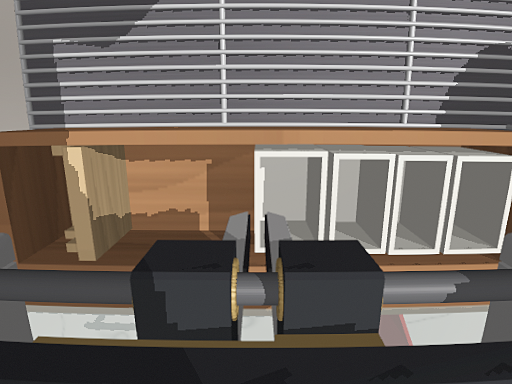

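Run:
```python
from h import *
c=dict(np.load("w13.npz"))
for z in(131,):
    q=plane("wrist",[(66,150),(82,150),(78,255),(95,255),(253,200)],z,c)
    d=q-O;cc,ss=np.cos(YB),np.sin(YB);print(np.c_[d[:,0]*cc+d[:,1]*ss,-d[:,0]*ss+d[:,1]*cc].round(1))
s=manip.read_state()
t=b2w((0,-172));print(t);rows(*t,177,3.182,4)
print(b2w((0,-150)))
```

```text
[[ -42.6 -148.7]
 [ -42.5 -136.3]
 [  42.6 -151.2]
 [  42.4 -136.8]
 [  -4.    -8.5]]
[ 569.87816548 -191.96241835]
{"x":-0,"y":-0.042,"z":-0,"yaw":-0},{"x":-0,"y":-0.042,"z":-0,"yaw":-0},{"x":-0,"y":-0.042,"z":-0,"yaw":-0},{"x":-0,"y":-0.042,"z":-0,"yaw":-0},
[ 568.99840013 -169.980016  ]
```

Call:
{"op": "arm_command", "data": {
  "targets": [
    {"hand":-1,"x":0,"y":-0.042,"z":0,"yaw":0},
    {"hand":-1,"x":0,"y":-0.042,"z":0,"yaw":0},
    {"hand":-1,"x":0,"y":-0.042,"z":0,"yaw":0},
    {"hand":-1,"x":0,"y":-0.044,"z":0,"yaw":0},
    {"hand":-1,"x":0,"y":0,"z":0,"yaw":0},
    {"hand":-1,"x":0,"y":0,"z":0.01,"yaw":0},
    {"hand":-1,"x":0,"y":0,"z":0,"yaw":0}
  ]
}}

```text
clock: 27.1
eef_pos: [568.4, -193.9, 163.6]
eef_rot: [3.14, -0.003, -3.101]
wrist_force: [-0.4, -0.3, 0.3]
finger_gap: 0.8
finger_force: 0.0
```

Run:
```python
from h import *
s=manip.read_state();print(s["eef_pos"],s["eef_rot"],s["finger_gap"],s["clock"])
im,c=shot("wrist","w14")
x,y=s["eef_pos"][:2]-O;cc,ss=np.cos(YB),np.sin(YB);print(x*cc+y*ss,-x*ss+y*cc)
```

```text
[ 568.36185952 -193.85455293  163.64308979] [ 3.13985385 -0.00343603 -3.10068712] 0.8180257127308966 27.1
-1.5907582757456469 -173.82998501325073
```

View pics/w14.png

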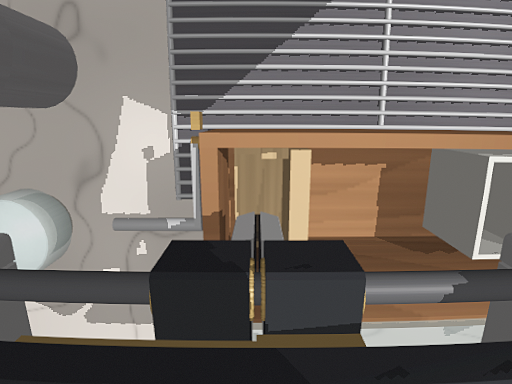

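Run:
```python
from h import *
c=get_calibration("wrist");np.savez("w14.npz",**c)
print(plane("wrist",[(115,224),(155,224),(192,224)],120,c),b2w((12,-254)),proj("wrist",[[*b2w((12,-254)),120]]))
```

```text
[[ 588.67957772 -304.1388713 ]
 [ 587.20839587 -272.47095452]
 [ 585.9189326  -243.61272465]] [ 585.14769216 -273.41695508] [[153.69106357 221.42640326]]
```

Call:
{"op": "arm_command", "data": {
  "targets": [
    {"hand":-1,"x":0,"y":0,"z":0.02,"yaw":0},
    {"hand":-1,"x":0,"y":0,"z":0.02,"yaw":0},
    {"hand":-1,"x":0,"y":0,"z":0.02,"yaw":0},
    {"hand":-1,"x":0,"y":0,"z":0.016,"yaw":0},
    {"hand":-1,"x":0,"y":0,"z":0,"yaw":0},
    {"hand":-1,"x":0,"y":0,"z":0,"yaw":0}
  ]
}}

```text
clock: 27.75
eef_pos: [569.4, -194.4, 90.8]
eef_rot: [3.142, 0.0, -3.1]
wrist_force: [0.5, -0.9, 0.2]
finger_gap: 0.3
finger_force: 0.0
```

Call:
{"op": "arm_command", "data": {
  "targets": [
    {"hand":-1,"x":0,"y":0.01,"z":0,"yaw":0},
    {"hand":-1,"x":0,"y":0.01,"z":0,"yaw":0},
    {"hand":-1,"x":0,"y":0.01,"z":0,"yaw":0},
    {"hand":-1,"x":0,"y":0.01,"z":0,"yaw":0},
    {"hand":-1,"x":0,"y":0.01,"z":0,"yaw":0},
    {"hand":-1,"x":0,"y":0.01,"z":0,"yaw":0},
    {"hand":-1,"x":0,"y":0.01,"z":0,"yaw":0},
    {"hand":-1,"x":0,"y":0.01,"z":0,"yaw":0},
    {"hand":-1,"x":0,"y":0.01,"z":0,"yaw":0},
    {"hand":-1,"x":0,"y":0.01,"z":0,"yaw":0}
  ]
}}

```text
clock: 28.75
eef_pos: [565.1, -94.3, 90.3]
eef_rot: [3.142, -0.0, -3.101]
wrist_force: [0.6, -3.0, 2.7]
finger_gap: 0.4
finger_force: 1.5
```

Call:
{"op": "arm_command", "data": {
  "targets": [
    {"hand":-1,"x":0,"y":0.008,"z":0,"yaw":0},
    {"hand":-1,"x":0,"y":0.008,"z":0,"yaw":0},
    {"hand":-1,"x":0,"y":0.008,"z":0,"yaw":0},
    {"hand":-1,"x":0,"y":0.008,"z":0,"yaw":0},
    {"hand":-1,"x":0,"y":0,"z":0,"yaw":0}
  ]
}}

```text
clock: 29.25
eef_pos: [563.7, -62.1, 90.1]
eef_rot: [3.141, -0.001, -3.101]
wrist_force: [0.3, 0.2, -0.3]
finger_gap: 0.5
finger_force: 0.0
```

Run:
```python
from h import *
s=manip.read_state();x,y=s["eef_pos"][:2]-O;cc,ss=np.cos(YB),np.sin(YB);print(x*cc+y*ss,-x*ss+y*cc,s["wrist_force"])
```

```text
-1.0269164874173595 -41.9629031468875 [ 0.27576392  0.24407638 -0.29431869]
```

Call:
{"op": "arm_command", "data": {
  "targets": [
    {"hand":-1,"x":0,"y":0.004,"z":0,"yaw":0},
    {"hand":-1,"x":0,"y":0.004,"z":0,"yaw":0},
    {"hand":-1,"x":0,"y":0.004,"z":0,"yaw":0},
    {"hand":-1,"x":0,"y":0.003,"z":0,"yaw":0},
    {"hand":-1,"x":0,"y":0.002,"z":0,"yaw":0},
    {"hand":-1,"x":0,"y":0,"z":0,"yaw":0}
  ]
}}

```text
clock: 29.85
eef_pos: [563.0, -46.2, 90.0]
eef_rot: [-3.141, -0.001, -3.101]
wrist_force: [-0.5, -3.6, -1.0]
finger_gap: 0.5
finger_force: 1.9
```

Call:
{"op": "arm_command", "data": {
  "targets": [
    {"hand":-1,"x":0,"y":0.002,"z":0,"yaw":0},
    {"hand":-1,"x":0,"y":0.002,"z":0,"yaw":0},
    {"hand":-1,"x":0,"y":0,"z":0,"yaw":0}
  ]
}}

```text
clock: 30.15
eef_pos: [562.8, -42.4, 90.1]
eef_rot: [-3.141, -0.001, -3.102]
wrist_force: [-1.2, -5.5, -1.3]
finger_gap: 0.3
finger_force: 2.9
```

Call:
{"op": "arm_command", "data": {
  "targets": [
    {"hand":-1,"x":0,"y":0.002,"z":0,"yaw":0},
    {"hand":-1,"x":0,"y":0.001,"z":0,"yaw":0},
    {"hand":-1,"x":0,"y":0,"z":0,"yaw":0}
  ]
}}

```text
clock: 30.45
eef_pos: [562.7, -39.7, 90.1]
eef_rot: [-3.141, -0.0, -3.102]
wrist_force: [-1.4, -8.0, -1.6]
finger_gap: 0.8
finger_force: 3.9
```

Call:
{"op": "arm_command", "data": {
  "targets": [
    {"hand":-1,"x":0,"y":0.001,"z":0,"yaw":0},
    {"hand":-1,"x":0,"y":0.001,"z":0,"yaw":0},
    {"hand":-1,"x":0,"y":0,"z":0,"yaw":0}
  ]
}}

```text
clock: 30.75
eef_pos: [562.7, -39.6, 90.1]
eef_rot: [-3.138, -0.0, -3.102]
wrist_force: [-0.1, -22.6, -2.5]
finger_gap: 0.7
finger_force: 11.0
```

Call:
{"op": "arm_command", "data": {
  "targets": [
    {"hand":-1,"x":0,"y":0.001,"z":0,"yaw":0},
    {"hand":-1,"x":0,"y":0.001,"z":0,"yaw":0},
    {"hand":-1,"x":0,"y":0,"z":0,"yaw":0}
  ]
}}

```text
clock: 31.05
eef_pos: [562.7, -39.6, 90.2]
eef_rot: [-3.135, -0.0, -3.103]
wrist_force: [-0.8, -36.9, -4.1]
finger_gap: 0.4
finger_force: 18.3
```

Call:
{"op": "arm_command", "data": {
  "targets": [
    {"hand":-1,"x":0,"y":-0.01,"z":0,"yaw":0},
    {"hand":-1,"x":0,"y":-0.01,"z":0,"yaw":0},
    {"hand":-1,"x":0,"y":0,"z":-0.03,"yaw":0},
    {"hand":-1,"x":0,"y":0,"z":-0.04,"yaw":0},
    {"hand":-1,"x":0,"y":0,"z":-0.04,"yaw":0},
    {"hand":-1,"x":0,"y":0.04,"z":0,"yaw":0},
    {"hand":-1,"x":0,"y":0.04,"z":0,"yaw":0},
    {"hand":-1,"x":0,"y":0,"z":0,"yaw":0},
    {"hand":-1,"x":0,"y":0,"z":0,"yaw":0}
  ]
}}

```text
clock: 31.95
eef_pos: [560.3, 25.4, 200.3]
eef_rot: [3.141, -0.0, -3.1]
wrist_force: [0.2, -0.2, 1.0]
finger_gap: 0.3
finger_force: 0.0
```

Run:
```python
from h import *
s=manip.read_state();print(s["eef_pos"],s["finger_gap"],s["clock"])
im,c=shot("wrist","w15")
g=cv2.cvtColor(im,cv2.COLOR_RGB2GRAY);cc,ss=np.cos(YB),np.sin(YB)
for r in(165,180,195,205):
    v=np.where(g[r]>200)[0];v=v[(v>80)&(v<480)]
    runs=np.split(v,np.where(np.diff(v)>1)[0]+1)
    out=[]
    for k in runs:
        if len(k)<3:continue
        d=plane("wrist",[(k[0],r),(k[-1]+1,r)],131,c)-O;out.append((-d[:,0]*ss+d[:,1]*cc).round(1).tolist())
    print(r,out)
```

```text
[560.26882413  25.36729511 200.25930282] 0.2549096625035186 31.95
165 [[6.6, 10.7], [18.1, 21.4], [56.6, 64.8], [102.5, 110.8], [144.9, 153.3]]
180 [[6.2, 11.2], [17.8, 22.0], [56.7, 65.0], [103.2, 110.7], [145.2, 152.8], [195.1, 197.7]]
195 [[6.7, 10.8], [18.4, 20.9], [56.9, 65.2], [103.0, 110.6], [144.6, 153.2], [220.1, 237.5]]
205 [[6.4, 11.4], [18.2, 20.7], [57.0, 65.4], [103.5, 111.1], [145.4, 153.2], [214.3, 239.0]]
```

Run:
```python
from h import *
rows(575,-285,215,1.311,14)
```

```text
{"x":-0,"y":-0.022,"z":-0.001,"yaw":0.134},{"x":-0.003,"y":-0.022,"z":-0.001,"yaw":0.134},{"x":-0.006,"y":-0.021,"z":-0.001,"yaw":0.134},{"x":-0.009,"y":-0.02,"z":-0.001,"yaw":0.134},{"x":-0.011,"y":-0.019,"z":-0.001,"yaw":0.134},{"x":-0.014,"y":-0.017,"z":-0.001,"yaw":0.134},{"x":-0.016,"y":-0.015,"z":-0.001,"yaw":0.134},{"x":-0.018,"y":-0.013,"z":-0.001,"yaw":0.134},{"x":-0.019,"y":-0.011,"z":-0.001,"yaw":0.134},{"x":-0.021,"y":-0.008,"z":-0.001,"yaw":0.134},{"x":-0.022,"y":-0.005,"z":-0.001,"yaw":0.134},{"x":-0.022,"y":-0.002,"z":-0.001,"yaw":0.134},{"x":-0.022,"y":0.001,"z":-0.001,"yaw":0.134},{"x":-0.022,"y":0.004,"z":-0.001,"yaw":0.134},
```

Call:
{"op": "arm_command", "data": {
  "targets": [
    {"hand":-0.36,"x":0,"y":-0.022,"z":-0.002,"yaw":0.134},
    {"hand":-0.36,"x":-0.003,"y":-0.022,"z":-0.002,"yaw":0.134},
    {"hand":-0.36,"x":-0.006,"y":-0.021,"z":-0.002,"yaw":0.134},
    {"hand":-0.36,"x":-0.009,"y":-0.02,"z":-0.002,"yaw":0.134},
    {"hand":-0.36,"x":-0.011,"y":-0.019,"z":-0.002,"yaw":0.134},
    {"hand":-0.36,"x":-0.014,"y":-0.017,"z":-0.001,"yaw":0.134},
    {"hand":-0.36,"x":-0.016,"y":-0.015,"z":-0.001,"yaw":0.134},
    {"hand":-0.36,"x":-0.018,"y":-0.013,"z":-0.001,"yaw":0.134},
    {"hand":-0.36,"x":-0.019,"y":-0.011,"z":-0.001,"yaw":0.134},
    {"hand":-0.36,"x":-0.021,"y":-0.008,"z":-0.001,"yaw":0.134}
  ],
  "newtons": 10
}}

```text
clock: 33.0
eef_pos: [569.5, -197.7, 215.2]
eef_rot: [-3.141, -0.0, 1.835]
wrist_force: [0.3, -0.1, 0.7]
finger_gap: 30.1
finger_force: 0.0
```

Call:
{"op": "arm_command", "data": {
  "targets": [
    {"hand":-0.36,"x":-0.022,"y":-0.005,"z":0,"yaw":0.134},
    {"hand":-0.36,"x":-0.022,"y":-0.002,"z":0,"yaw":0.134},
    {"hand":-0.36,"x":-0.022,"y":0.001,"z":0,"yaw":0.134},
    {"hand":-0.36,"x":-0.022,"y":0.004,"z":0,"yaw":0.134},
    {"hand":-0.36,"x":0,"y":0,"z":0,"yaw":0},
    {"hand":-0.36,"x":0,"y":0,"z":0,"yaw":0}
  ]
}}

```text
clock: 33.6
eef_pos: [573.7, -285.2, 214.8]
eef_rot: [-3.141, -0.0, 1.307]
wrist_force: [-0.8, -0.3, 0.4]
finger_gap: 30.1
finger_force: 0.0
```

Run:
```python
from h import *
s=manip.read_state();print(s["eef_pos"],s["eef_rot"],s["finger_gap"],s["clock"])
rows(586.7,-285,135,1.311,4)
im,c=shot("top","t16")
print(proj("top",[[*b2w((12,-215)),120],[*b2w((12,-283)),120]]))
```

```text
[ 573.69987034 -285.21812721  214.8246827 ] [-3.14090282e+00 -3.54866347e-04  1.30683748e+00] 30.05667091106608 33.6
{"x":0.001,"y":0.003,"z":0.02,"yaw":-0.001},{"x":0.001,"y":0.003,"z":0.02,"yaw":-0.001},{"x":0.001,"y":0.003,"z":0.02,"yaw":-0.001},{"x":0.001,"y":0.003,"z":0.02,"yaw":-0.001},
[[329.92503639 191.13796265]
 [348.5330783  190.92161688]]
```

Call:
{"op": "arm_command", "data": {
  "targets": [
    {"hand":-0.36,"x":0.001,"y":0.003,"z":0.02,"yaw":0},
    {"hand":-0.36,"x":0.001,"y":0.003,"z":0.02,"yaw":0},
    {"hand":-0.36,"x":0.001,"y":0.003,"z":0.02,"yaw":0},
    {"hand":-0.36,"x":0.001,"y":0.003,"z":0.02,"yaw":0},
    {"hand":-0.36,"x":0,"y":0,"z":0.015,"yaw":0},
    {"hand":-0.36,"x":0,"y":0,"z":0.014,"yaw":0},
    {"hand":-0.36,"x":0,"y":0,"z":0,"yaw":0},
    {"hand":-0.36,"x":0,"y":0,"z":0,"yaw":0}
  ]
}}

```text
clock: 34.45
eef_pos: [587.0, -283.8, 106.8]
eef_rot: [3.141, 0.0, 1.306]
wrist_force: [0.2, -0.3, 0.3]
finger_gap: 29.9
finger_force: 0.0
```

Call:
{"op": "arm_command", "data": {
  "targets": [
    {"hand":-1,"x":0,"y":0,"z":0,"yaw":0},
    {"hand":-1,"x":0,"y":0,"z":0,"yaw":0},
    {"hand":-1,"x":0,"y":0,"z":0,"yaw":0},
    {"hand":-1,"x":0,"y":0,"z":0,"yaw":0}
  ]
}}

```text
clock: 34.85
eef_pos: [586.4, -283.6, 106.9]
eef_rot: [-3.14, 0.0, 1.306]
wrist_force: [-5.9, 1.3, 4.3]
finger_gap: 13.5
finger_force: 8.8
```

Run:
```python
from h import *
s=manip.read_state();print(s["eef_pos"],s["eef_rot"],s["finger_gap"],s["clock"])
n=16;t=np.linspace(0,1.6,n+1);dx=np.diff(62*np.cos(t));dz=np.diff(62*np.sin(t));w=s["eef_rot"][2]
X=np.array([np.cos(YB),np.sin(YB)]);tx=X@[np.cos(w),np.sin(w)];ty=X@[np.sin(w),-np.cos(w)]
print(tx,ty);print([(round(a*tx,1),round(a*ty,1),round(-b,1)) for a,b in zip(dx,dz)])
```

```text
[ 586.35228002 -283.64920767  106.86966   ] [-3.14043206e+00  3.47380596e-05  1.30596882e+00] 13.503611195466487 34.85
0.3001286375963576 0.9538987372329174
[(np.float64(-0.1), np.float64(-0.3), np.float64(-6.2)), (np.float64(-0.3), np.float64(-0.9), np.float64(-6.1)), (np.float64(-0.5), np.float64(-1.5), np.float64(-6.0)), (np.float64(-0.6), np.float64(-2.0), np.float64(-5.8)), (np.float64(-0.8), np.float64(-2.6), np.float64(-5.6)), (np.float64(-1.0), np.float64(-3.1), np.float64(-5.3)), (np.float64(-1.1), np.float64(-3.6), np.float64(-4.9)), (np.float64(-1.3), np.float64(-4.0), np.float64(-4.5)), (np.float64(-1.4), np.float64(-4.4), np.float64(-4.1)), (np.float64(-1.5), np.float64(-4.8), np.float64(-3.6)), (np.float64(-1.6), np.float64(-5.1), np.float64(-3.1)), (np.float64(-1.7), np.float64(-5.4), np.float64(-2.5)), (np.float64(-1.8), np.float64(-5.6), np.float64(-2.0)), (np.float64(-1.8), np.float64(-5.8), np.float64(-1.4)), (np.float64(-1.8), np.float64(-5.9), np.float64(-0.7)), (np.float64(-1.9), np.float64(-5.9), np.float64(-0.1))]
```

Call:
{"op": "arm_command", "data": {
  "targets": [
    {"hand":-1,"x":-0.0001,"y":-0.0003,"z":-0.0062,"yaw":0},
    {"hand":-1,"x":-0.0003,"y":-0.0009,"z":-0.0061,"yaw":0},
    {"hand":-1,"x":-0.0005,"y":-0.0015,"z":-0.006,"yaw":0},
    {"hand":-1,"x":-0.0006,"y":-0.002,"z":-0.0058,"yaw":0},
    {"hand":-1,"x":-0.0008,"y":-0.0026,"z":-0.0056,"yaw":0},
    {"hand":-1,"x":-0.001,"y":-0.0031,"z":-0.0053,"yaw":0},
    {"hand":-1,"x":-0.0011,"y":-0.0036,"z":-0.0049,"yaw":0},
    {"hand":-1,"x":-0.0013,"y":-0.004,"z":-0.0045,"yaw":0}
  ]
}}

```text
clock: 35.65
eef_pos: [567.9, -284.4, 151.2]
eef_rot: [3.141, -0.0, 1.306]
wrist_force: [-1.1, 3.5, -4.6]
finger_gap: 13.1
finger_force: 10.6
```

Call:
{"op": "arm_command", "data": {
  "targets": [
    {"hand":-1,"x":-0.0014,"y":-0.0044,"z":-0.0041,"yaw":0},
    {"hand":-1,"x":-0.0015,"y":-0.0048,"z":-0.0036,"yaw":0},
    {"hand":-1,"x":-0.0016,"y":-0.0051,"z":-0.0031,"yaw":0},
    {"hand":-1,"x":-0.0017,"y":-0.0054,"z":-0.0025,"yaw":0},
    {"hand":-1,"x":-0.0018,"y":-0.0056,"z":-0.002,"yaw":0},
    {"hand":-1,"x":-0.0018,"y":-0.0058,"z":-0.0014,"yaw":0},
    {"hand":-1,"x":-0.0018,"y":-0.0059,"z":-0.0007,"yaw":0},
    {"hand":-1,"x":-0.0019,"y":-0.0059,"z":0,"yaw":0},
    {"hand":-1,"x":-0.0012,"y":-0.004,"z":0,"yaw":0},
    {"hand":-1,"x":0,"y":0,"z":0,"yaw":0}
  ]
}}

```text
clock: 36.65
eef_pos: [518.5, -286.5, 167.8]
eef_rot: [3.142, -0.0, 1.305]
wrist_force: [1.3, 0.7, -1.2]
finger_gap: 12.8
finger_force: 10.5
```

Call:
{"op": "arm_command", "data": {
  "targets": [
    {"hand":-0.4,"x":0,"y":0,"z":0,"yaw":0},
    {"hand":-0.4,"x":0,"y":0,"z":0,"yaw":0},
    {"hand":-0.4,"x":0,"y":0,"z":0,"yaw":0},
    {"hand":-0.4,"x":0,"y":0,"z":-0.03,"yaw":0},
    {"hand":-0.4,"x":0,"y":0,"z":-0.05,"yaw":0},
    {"hand":-0.4,"x":0,"y":0,"z":-0.05,"yaw":0},
    {"hand":-0.4,"x":0,"y":0,"z":-0.05,"yaw":0},
    {"hand":-0.4,"x":0,"y":0,"z":0,"yaw":0},
    {"hand":-0.4,"x":0,"y":0,"z":0,"yaw":0}
  ]
}}

```text
clock: 37.55
eef_pos: [518.9, -286.6, 348.6]
eef_rot: [3.14, 0.001, 1.306]
wrist_force: [-0.0, -0.6, -1.0]
finger_gap: 28.4
finger_force: 0.0
```

Run:
```python
from h import *
s=manip.read_state();print(s["eef_pos"],s["eef_rot"],s["finger_gap"],s["clock"])
# handle at lid 2.0 ; side view handle detection: open lid's handle in s5-like view
t=2.0;P=b2w((58-165*np.cos(t),0));print("handle",P,142+165*np.sin(t))
a=camera("side");cv2.imwrite("pics/s17.png",a[...,::-1])
b0=cv2.imread("pics/side0.png")[...,::-1]
ends=[[*b2w((-54.5,-215)),182],[*b2w((-54.5,-283)),182]];p=proj("side",ends);print("stay up px",p.round(1).tolist())
x,y=p.mean(0).astype(int);g=lambda i:cv2.cvtColor(np.ascontiguousarray(i),cv2.COLOR_RGB2GRAY)
print(g(a)[y-5:y+6,x-8:x+9]);print(g(b0)[y-5:y+6,x-8:x+9])
rows(P[0],P[1],340,1.611,8)
```

```text
[ 518.94384501 -286.5732861   348.58917289] [3.14044147e+00 5.58945305e-04 1.30571687e+00] 28.423692520369837 37.55
handle [689.56291016 -15.03478186] 292.03407542623745
stay up px [[266.1, 119.8], [265.6, 107.7]]
[[ 94  92  94  93  97  94  95  98 106 117 111  94  92  93  85  76  71]
 [ 96  90  91  94  96  95  92  95 110 123 115  96  92  93  84  75  72]
 [ 95  95  96  91  93  92  92  96 108 125 118  99  93  90  87  75  73]
 [ 95  95  93  95  92  94  92  92 107 124 116  98  93  92  87  76  71]
 [ 96  95  92  94  93  95  94  94 109 123 117 100  91  89  86  73  68]
 [ 94  95  94  92  92  95  92  91 104 125 119  98  91  92  86  74  69]
 [ 93  94  93  93  94  94  91  90 106 123 119 101  91  93  85  74  72]
 [ 93  92  93  93  93  91  90  91 107 124 120 102  92  94  86  76  67]
 [ 93  94  92  93  94  91  92  91 104 121 121 102  94  91  87  77  72]
 [ 92  92  94  93  95  95  93  88 102 123 121 107  96  92  88  75  72]
 [ 92  91  96  94  93  94  92  93 103 121 122 107  95  90  87  75  74]]
[[142 140 143 140 140 141 138 140 141 139 138 139 138 137 114  84  73]
 [140 141 144 138 139 141 141 142
[... 337 characters left out ...]
40 141 136 122 105  93  91  84  89  87  88  81  75  67]
 [139 140 141 138 138 128 106  90  87  87  88  87  88  88  83  75  68]
 [140 139 141 139 134 117  98  87  86  89  86  87  90  89  80  74  74]
 [140 137 140 139 129 106  91  85  90  86  87  88  87  88  83  73  70]
 [140 141 140 141 135 113  93  87  86  88  89  85  87  86  81  72  72]]
{"x":0.038,"y":0.012,"z":0.001,"yaw":-0.038},{"x":0.038,"y":0.013,"z":0.001,"yaw":-0.038},{"x":0.037,"y":0.015,"z":0.001,"yaw":-0.038},{"x":0.037,"y":0.016,"z":0.001,"yaw":-0.038},{"x":0.036,"y":0.017,"z":0.001,"yaw":-0.038},{"x":0.035,"y":0.019,"z":0.001,"yaw":-0.038},{"x":0.035,"y":0.02,"z":0.001,"yaw":-0.038},{"x":0.034,"y":0.021,"z":0.001,"yaw":-0.038},
```

Call:
{"op": "arm_command", "data": {
  "targets": [
    {"hand":-0.4,"x":0.038,"y":0.012,"z":0,"yaw":-0.038},
    {"hand":-0.4,"x":0.038,"y":0.013,"z":0,"yaw":-0.038},
    {"hand":-0.4,"x":0.037,"y":0.015,"z":0,"yaw":-0.038},
    {"hand":-0.4,"x":0.037,"y":0.016,"z":0,"yaw":-0.038},
    {"hand":-0.4,"x":0.036,"y":0.017,"z":0,"yaw":-0.038},
    {"hand":-0.4,"x":0.035,"y":0.019,"z":0,"yaw":-0.038},
    {"hand":-0.4,"x":0.035,"y":0.02,"z":0,"yaw":-0.038},
    {"hand":-0.4,"x":0.034,"y":0.021,"z":0,"yaw":-0.038},
    {"hand":-0.4,"x":0,"y":0,"z":0,"yaw":0},
    {"hand":-0.4,"x":0,"y":0,"z":0,"yaw":0}
  ],
  "newtons": 20
}}

```text
clock: 38.6
eef_pos: [689.5, -15.0, 345.7]
eef_rot: [-3.138, -0.0, 1.611]
wrist_force: [0.5, -1.1, 0.5]
finger_gap: 28.0
finger_force: 0.0
```

Run:
```python
from h import *
s=manip.read_state();print(s["eef_pos"],s["eef_rot"],s["finger_gap"],s["clock"])
im,c=shot("wrist","w18")
e=[(*b2w((58-165*np.cos(2),k)),292) for k in(-50,0,50)];p=proj("wrist",e);print(p.round(0).tolist(),proj("wrist",[[*s["eef_pos"][:2],292]]))
g=cv2.cvtColor(im,cv2.COLOR_RGB2GRAY)
for r in range(int(p[2][1])-10,232,12):print(r,g[r,236:286:3])
```

```text
[689.52429354 -15.00427548 345.70983778] [-3.13811880e+00 -1.86580764e-04  1.61074389e+00] 28.005091686524768 38.6
[[257.0, 259.0], [257.0, 201.0], [257.0, 137.0]] [[256.79229465 200.74498889]]
126 [102 103 102 103 116 132 128 123 133 132 132 131 132 131 130 131 130]
138 [104 104 103 104 117 140 178 214 174 143 134 132 132 131 131 130 129]
150 [104  82  93 112 124 129 169 177 165 136 134 131 130 130 130 130 124]
162 [104 105 106 105 113 130 169 177 164 135 133 130 130 129 128 128 115]
174 [106 107 106 106 114 131 169 176 164 133 133 129 130 130 129 128 128]
186 [108 106 107 107 108 124 169 176 165 132 132 131 129 129 129 129 128]
198 [108 108 108 107 109 123 170 176 164 131 130 128 128 129 129 129 130]
210 [109 108 108 109 110 130 169 176 165 131 130 129 127 128 128 130 129]
222 [111 109 109 109 107 128 168 175 164 129 131 129 129 128 131   4  38]
```

Call:
{"op": "arm_command", "data": {
  "targets": [
    {"hand":-0.4,"x":0,"y":0,"z":0.02,"yaw":0},
    {"hand":-0.4,"x":0,"y":0,"z":0.02,"yaw":0},
    {"hand":-0.4,"x":0,"y":0,"z":0.02,"yaw":0},
    {"hand":-0.4,"x":0,"y":0,"z":0.009,"yaw":0},
    {"hand":-0.4,"x":0,"y":0,"z":0,"yaw":0},
    {"hand":-1,"x":0,"y":0,"z":0,"yaw":0},
    {"hand":-1,"x":0,"y":0,"z":0,"yaw":0},
    {"hand":-1,"x":0,"y":0,"z":0,"yaw":0},
    {"hand":-1,"x":0,"y":0,"z":0,"yaw":0}
  ]
}}

```text
clock: 39.55
eef_pos: [689.8, -15.6, 280.1]
eef_rot: [3.14, 0.0, 1.61]
wrist_force: [2.8, -1.7, 3.8]
finger_gap: 10.2
finger_force: 20.0
```

Run:
```python
import numpy as np
n=20
t=np.linspace(2.0,0.5,n+1);x=-165*np.cos(t);z=165*np.sin(t)
print([(float(round(a,4)),float(round(-b,4))) for a,b in zip(np.diff(x)/1000,np.diff(z)/1000)])
```

```text
[(-0.0114, -0.0047), (-0.0118, -0.0039), (-0.012, -0.003), (-0.0122, -0.0021), (-0.0123, -0.0011), (-0.0124, -0.0002), (-0.0124, 0.0007), (-0.0123, 0.0016), (-0.0121, 0.0026), (-0.0119, 0.0035), (-0.0116, 0.0043), (-0.0112, 0.0052), (-0.0108, 0.006), (-0.0103, 0.0068), (-0.0098, 0.0076), (-0.0092, 0.0083), (-0.0085, 0.0089), (-0.0079, 0.0096), (-0.0071, 0.0101), (-0.0063, 0.0106)]
```

Call:
{"op": "arm_command", "data": {
  "targets": [
    {"hand":-1,"x":0,"y":-0.0114,"z":-0.0047,"yaw":0},
    {"hand":-1,"x":0,"y":-0.0118,"z":-0.0039,"yaw":0},
    {"hand":-1,"x":0,"y":-0.012,"z":-0.003,"yaw":0},
    {"hand":-1,"x":0,"y":-0.0122,"z":-0.0021,"yaw":0},
    {"hand":-1,"x":0,"y":-0.0123,"z":-0.0011,"yaw":0},
    {"hand":-1,"x":0,"y":-0.0124,"z":-0.0002,"yaw":0},
    {"hand":-1,"x":0,"y":-0.0124,"z":0.0007,"yaw":0},
    {"hand":-1,"x":0,"y":-0.0123,"z":0.0016,"yaw":0},
    {"hand":-1,"x":0,"y":-0.0121,"z":0.0026,"yaw":0},
    {"hand":-1,"x":0,"y":-0.0119,"z":0.0035,"yaw":0}
  ]
}}

```text
clock: 40.55
eef_pos: [568.5, -20.0, 286.1]
eef_rot: [3.14, -0.0, 1.61]
wrist_force: [1.2, 1.2, 0.9]
finger_gap: 10.2
finger_force: 20.0
```

Call:
{"op": "arm_command", "data": {
  "targets": [
    {"hand":-1,"x":0,"y":-0.0116,"z":0.0043,"yaw":0},
    {"hand":-1,"x":0,"y":-0.0112,"z":0.0052,"yaw":0},
    {"hand":-1,"x":0,"y":-0.0108,"z":0.006,"yaw":0},
    {"hand":-1,"x":0,"y":-0.0103,"z":0.0068,"yaw":0},
    {"hand":-1,"x":0,"y":-0.0098,"z":0.0076,"yaw":0},
    {"hand":-1,"x":0,"y":-0.0092,"z":0.0083,"yaw":0},
    {"hand":-1,"x":0,"y":-0.0085,"z":0.0089,"yaw":0},
    {"hand":-1,"x":0,"y":-0.0079,"z":0.0096,"yaw":0},
    {"hand":-1,"x":0,"y":-0.0071,"z":0.0101,"yaw":0},
    {"hand":-1,"x":0,"y":-0.0063,"z":0.0106,"yaw":0}
  ]
}}

```text
clock: 41.55
eef_pos: [475.9, -23.6, 208.3]
eef_rot: [3.141, -0.0, 1.61]
wrist_force: [3.6, 1.0, -2.2]
finger_gap: 10.0
finger_force: 20.0
```

Call:
{"op": "arm_command", "data": {
  "targets": [
    {"hand":-1,"x":0,"y":-0.0015,"z":0.003,"yaw":0},
    {"hand":-1,"x":0,"y":-0.0015,"z":0.003,"yaw":0},
    {"hand":-1,"x":0,"y":0,"z":0,"yaw":0}
  ]
}}

```text
clock: 41.85
eef_pos: [472.9, -23.8, 202.3]
eef_rot: [-3.141, -0.0, 1.61]
wrist_force: [-3.7, 2.1, 1.5]
finger_gap: 10.2
finger_force: 20.0
```

Call:
{"op": "arm_command", "data": {
  "targets": [
    {"hand":-1,"x":0,"y":-0.0012,"z":0.003,"yaw":0},
    {"hand":-1,"x":0,"y":0,"z":0,"yaw":0},
    {"hand":-0.6,"x":0,"y":0,"z":0,"yaw":0},
    {"hand":-0.6,"x":0,"y":0,"z":0,"yaw":0},
    {"hand":-0.6,"x":0,"y":0,"z":0,"yaw":0},
    {"hand":-0.6,"x":0,"y":0,"z":-0.02,"yaw":0},
    {"hand":-0.6,"x":0,"y":0,"z":-0.03,"yaw":0},
    {"hand":-0.6,"x":0,"y":0,"z":-0.04,"yaw":0},
    {"hand":-0.6,"x":0,"y":0,"z":-0.04,"yaw":0},
    {"hand":-0.6,"x":0,"y":-0.02,"z":-0.03,"yaw":0}
  ]
}}

```text
clock: 42.85
eef_pos: [452.6, -24.9, 361.2]
eef_rot: [3.14, 0.0, 1.61]
wrist_force: [-0.8, -0.4, -0.5]
finger_gap: 18.4
finger_force: 0.0
```

Call:
{"op": "arm_command", "data": {
  "targets": [
    {"hand":-0.6,"x":0,"y":-0.05,"z":0,"yaw":0},
    {"hand":-0.6,"x":0,"y":-0.03,"z":0,"yaw":0},
    {"hand":-0.6,"x":0,"y":0,"z":0,"yaw":0},
    {"hand":-0.6,"x":0,"y":0,"z":0,"yaw":0},
    {"hand":-0.6,"x":0,"y":0,"z":0,"yaw":0}
  ]
}}

```text
clock: 43.35
eef_pos: [372.7, -28.0, 359.1]
eef_rot: [-3.141, -0.0, 1.61]
wrist_force: [-0.6, 0.5, 0.4]
finger_gap: 18.6
finger_force: 0.0
```

Run:
```python
from h import *
s=manip.read_state();print(s["eef_pos"],s["wrist_force"],s["finger_gap"],s["clock"])
a=camera("side");cv2.imwrite("pics/s19.png",a[...,::-1])
top=camera("top")
hsv=cv2.cvtColor(a,cv2.COLOR_RGB2HSV)
# predicted lid left-front corner for some angles, compare with oak mask extent in side view
m=cv2.inRange(hsv,(5,90,40),(20,255,255));m[:,:200]=0;m[:,330:]=0;m[270:]=0
ys=np.where(m.any(1))[0];print("oak rows",ys.min(),ys.max())
for r in range(215,250,5):
    v=np.where(m[r])[0];print(r,v.min() if len(v) else 0,v.max() if len(v) else 0)
for t in(0,.2,.36,.44,.54):
    print(t,proj("side",[[*b2w((58-130*np.cos(t),232)),142+130*np.sin(t)],[*b2w((58-130*np.cos(t),-232)),142+130*np.sin(t)],[*b2w((58-165*np.cos(t),0)),142+165*np.sin(t)]]).round(0).tolist(),proj("top",[[*b2w((58-165*np.cos(t),0)),142+165*np.sin(t)]]).round(1).tolist())
g=cv2.cvtColor(a,cv2.COLOR_RGB2GRAY)
for r in(170,180,190):print(r,g[r,255:310].tolist())
```

```text
[372.65773109 -27.97515336 359.10798508] [-0.55019394  0.49932972  0.43974794] 18.55226599284075 43.35
oak rows 60 252
215 228 272
220 228 272
225 227 271
230 227 271
235 228 271
240 230 270
245 230 270
0 [[277.0, 234.0], [271.0, 126.0], [286.0, 174.0]] [[271.3, 224.5]]
0.2 [[276.0, 228.0], [271.0, 120.0], [285.0, 166.0]] [[271.7, 222.7]]
0.36 [[274.0, 223.0], [269.0, 115.0], [283.0, 159.0]] [[272.0, 219.9]]
0.44 [[273.0, 220.0], [268.0, 113.0], [281.0, 156.0]] [[272.1, 218.0]]
0.54 [[270.0, 217.0], [266.0, 110.0], [278.0, 152.0]] [[272.3, 215.2]]
170 [95, 96, 101, 98, 99, 99, 92, 83, 72, 70, 69, 68, 72, 72, 78, 98, 117, 123, 121, 114, 109, 107, 100, 82, 67, 78, 90, 91, 80, 73, 89, 93, 72, 69, 92, 96, 75, 63, 69, 87, 88, 72, 68, 92, 99, 75, 65, 72, 87, 79, 66, 73, 99, 113, 120]
180 [113, 111, 113, 111, 113, 114, 108, 93, 75, 68, 69, 72, 68, 68, 71, 68, 73, 96, 107, 76, 65, 72, 86, 80, 65, 67, 94, 104, 76, 64, 71, 84, 84, 68, 64, 92, 99, 73, 59, 69, 87, 91, 73, 70, 90, 94, 76, 60, 69, 94, 93, 73, 67, 87, 100]
190 [116, 116, 115, 115, 115, 112, 115, 101, 79, 72, 72, 70, 70, 71, 69, 68, 70, 78, 88, 81, 63, 65, 91, 100, 75, 57, 67, 88, 93, 72, 70, 85, 94, 81, 63, 69, 96, 100, 76, 63, 69, 83, 89, 72, 66, 92, 98, 79, 62, 69, 99, 101, 75, 64, 73]
```

Run:
```python
from h import *
g=cv2.imread("pics/s19.png",0);
for r in(138,145,150,156,162,166,170,174):print(r,g[r,262:300].tolist())
for t in(0.3,.36,.44,.54):
    print(t,proj("side",[[*b2w((58-165*np.cos(t),k)),142+165*np.sin(t)] for k in(-50,50)]).round(1).tolist(),proj("side",[[*b2w((-54.5,k)),182] for k in(-235,-283)]).round(0).tolist())
w=camera("wrist");g=cv2.cvtColor(w,cv2.COLOR_RGB2GRAY)
p={t:proj("wrist",[[*b2w((58-165*np.cos(t),k)),142+165*np.sin(t)] for k in(0,40)]).round(1).tolist() for t in(0,.36,.44,.54)};print(p)
r=int(p[.44][1][1])
if 0<=r<384:print(r,g[r,300:500:2].tolist())
```

```text
138 [72, 72, 71, 74, 74, 72, 70, 73, 79, 84, 87, 85, 84, 83, 86, 83, 84, 82, 85, 82, 84, 84, 83, 83, 85, 83, 81, 80, 82, 79, 81, 80, 81, 82, 80, 84, 82, 82]
145 [78, 73, 73, 74, 75, 77, 70, 70, 78, 86, 89, 89, 88, 84, 85, 84, 85, 95, 112, 121, 105, 91, 83, 84, 87, 82, 83, 83, 81, 82, 82, 83, 81, 84, 84, 83, 84, 83]
150 [78, 74, 74, 74, 74, 76, 77, 88, 108, 119, 122, 124, 116, 111, 104, 100, 89, 95, 111, 118, 105, 86, 78, 84, 84, 82, 90, 108, 129, 133, 137, 133, 134, 132, 129, 134, 130, 129]
156 [78, 71, 72, 73, 76, 76, 71, 69, 69, 68, 65, 61, 69, 86, 97, 66, 53, 72, 100, 116, 111, 93, 84, 81, 68, 66, 95, 101, 74, 71, 94, 97, 74, 64, 72, 85, 82, 64]
162 [81, 71, 72, 72, 71, 73, 75, 71, 75, 95, 103, 73, 66, 83, 84, 77, 63, 63, 84, 111, 117, 105, 96, 99, 72, 61, 75, 82, 78, 65, 73, 96, 103, 77, 68, 90, 94, 73]
166 [76, 69, 71, 69, 69, 72, 74, 72, 75, 96, 103, 74, 65, 70, 85, 97, 88, 83, 88, 108, 118, 110, 92, 87, 75, 66, 70, 98, 104, 77, 69, 90, 96, 76, 66, 71, 87, 90]
170 [83, 72, 70, 69, 67, 72, 71, 78, 97, 117, 123, 121, 114, 108, 107, 100, 82, 67, 78, 89, 91, 80, 72, 88, 93, 72, 69,
[... 429 characters left out ...]
, 140.8], [279.2, 163.5]] [[266.0, 116.0], [266.0, 108.0]]
{0: [[320.7, 168.3], [322.0, 137.5]], 0.36: [[340.4, 176.7], [342.4, 140.9]], 0.44: [[348.0, 178.8], [350.3, 141.8]], 0.54: [[359.3, 181.6], [362.1, 143.0]]}
141 [183, 78, 89, 80, 187, 95, 88, 84, 164, 147, 85, 88, 74, 198, 82, 91, 88, 177, 100, 85, 71, 56, 58, 115, 161, 177, 183, 170, 140, 165, 164, 163, 163, 161, 160, 159, 158, 157, 158, 111, 101, 105, 101, 103, 103, 97, 98, 95, 165, 171, 171, 163, 149, 150, 150, 150, 151, 150, 150, 151, 150, 150, 149, 171, 147, 134, 138, 139, 144, 118, 86, 105, 102, 104, 101, 96, 114, 204, 198, 198, 198, 197, 194, 182, 194, 196, 196, 196, 195, 194, 194, 194, 193, 192, 193, 192, 193, 193, 192, 191]
```

```bash
python3 -c "
from cell import manip
print(manip.sign_off())"
```

```text
the job is handed in; nothing more can be done
None
```

I handed the job in at about 43 s on the robot clock: all four caddies stand snug between the left wall and the stop, and the lid rests on the raised stay at about 0.44 rad. My images and force readings agree with this, but the sign-off gave no verdict.

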